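# Assemble a sprung filter stack and lock its clamp plate

## Robot

A 6-joint arm with a two-finger parallel gripper is mounted at the origin on a cart in front of the work surface, level with it; the furniture and walls round the work are solid. World frame = base frame: x ahead of the robot, y to its left, z up, the work surface at z = 0. Lengths are in m, angles in rad, forces in N, time in s.
With the tool pointing down it reaches from about 0.325 to 0.775 m from the base axis. Payload 5.5 kg.
Tool frame: the origin (TCP) lies on the centre line of the jaws, within the pads' length; the fingertips stand 19 mm ahead of it and the grasp point (between the pads) is the TCP; x points along the fingers, y is the direction in which the jaws open and shut, and the axes are right-handed (so a half turn about x gives the same grasp; the last joint's range is limited). The gripper opens to 88 mm and grips with 3 to 60 N. Pads are 20 mm wide; open, the fingers measure 115 mm over their backs; the gripper's body (75 mm by 178 mm) begins 61 mm behind the grasp point.
Start: joints at [1.29, 0.091, 1.231, -0, 1.82, -0.057], TCP at [0.133, 0.585, 0.242] pointing down, gripper open.
Joint ranges: [-2.87, 2.87], [-0.86, 2.18], [0.17, 2.46], [-1.51, 4.65], [0.06, 2.69], [-2.65, 2.65]. Speed limits (rad/s): [2.57, 2.57, 3.01, 3.14, 3.14, 3.14].

## Interface

Orientations are given as a unit quaternion [x, y, z, w].
In Python, from rig import bot gives the robot as it stands.
- The arm moves only by the tool drive_tool, never from a script. Its argument "moves" is one flat list of numbers, 7 for each row, row after row: the shift along the world's x, y, z in units of 30 mm (1.0 is 30 mm), then the turn, a rotation vector about the world's x, y, z in units of 5 degrees (1.0 is 5 degrees), then the closure, from 0 (fully open) to 1 (shut). A call has 1 to 20 rows; each row shifts and turns the pose as measured when the row begins; what a row does not reach is not made up. A row lasts 1/10 s, in which the tool goes at most 50 mm and 8.59 degrees, less where a joint would pass 70% of its speed; a pose out of reach is approached as far as the arm can. A call is refused whole if a number of a shift passes 1 or a number of a turn 1, either way. A call with a gripper value outside its range is refused whole. The fingers move at their own pace and stop on an object; the grip force is fixed at half the most. Time passes only in rows, so rows that do not move let the fingers close. It gives the time, the measured TCP pose, the force and the opening at its end, in the units of the state.
- bot.read_state(): the state, without advancing time (a new reading comes with each control period).
- bot.get_image(name): name is "side" or "top" or "wrist"; returns a dict with "image" (384x512x3 uint8, blue, green, red), "depth" (384x512 float32, m along the optical axis (not along the pixel's ray), 0 where there is no reading), "vfov" (degrees; the focal length in pixels is half the picture's height over the tangent of half this angle, whatever the lens; pixels are square), "cx", "cy" (the principal point, pixels), "R" (3x3) and "t" (3): a world point X has camera coordinates R X + t; the wrist camera has in their place "mount" (4x4, takes a point from camera to tool coordinates, whose origin is the TCP and whose axes are the tool frame's). Camera axes: x right, y down, z forward; pixel columns grow to the right and rows downward; lengths in m; the calibration is good to about 2 mm. The wrist camera is an equidistant fisheye: a pixel r from the principal point sees the ray r / f radians off the axis. A picture is of the moment at which its call begins: read the wrist's pose just before it.
- bot.close_job(): hands the job in, once; it reports no verdict.
The state is a dict: "time_s": time; "joints": joint angles; "qvel": joint speeds; "joint_torque": joint torques, N m; "ee_pos": TCP position; "eef_rot": TCP orientation; "force": force on the tool from outside, world axes, zero at the start; "wrist_torque": the same for the moment, N m; "grip_width": finger opening in m.
Only numpy, scipy, OpenCV 4.12 (cv2) and the standard library are available. Lean on these libraries where they do the work, as an engineer would, in place of code of your own. Each camera call takes 0.05 s, during which the arm holds its last target. There are 200 camera calls.

## Task

Assemble the filter holder on the bench: put the wide flat perforated support ring over the post onto the sprung seat first, then the narrower, taller white spacer ring on top of it, then lower the square slotted clamp plate over the post's cross pins, push it down against the spring until you feel it stop on the post's shoulder, and turn it clockwise (seen from above) by about 60 degrees so that the pins rest behind the low ribs and it stays locked, clamping the stack, when you let go. The post is set higher or lower from day to day, so find the stop by feel and never push on it with more than about 15 N; leave the other things on the bench where they are.

Things in the scene. Friction and masses are not known exactly. Their poses are not given: they have to be found in the camera images.
- holder: Filter holder fixed on the bench: aluminium flange 90 mm wide, 12 mm thick. Origin: centre of its underside; z up the post, y along the cross pins. In its middle a steel post with cross pins and, round it, a sprung ring seat. The post (with pins and shoulder) is screwed 0 to 12 mm higher than stated in the entry of the pins; this setting differs each time, is not measured and does not yield.
- holder_seat (a point): On the post axis, 38 mm above the holder's origin: top of the free ring seat (dark, 49 mm wide), the same at any post setting. It is sprung: starts to sink at 6 N, takes 0.3 N more per mm (the stack's weight, about 2.5 N, helps), 19 mm of travel. Stack resting on it unpressed: clamp plate's underside 64 mm above the origin.
- holder_pins (a point): On the post axis, 64.5 mm above the holder's origin: centre of the cross pin at the LOWEST post setting. Square pin along y, 5 mm thick, 30 mm tip to tip, across a 13 mm neck; cone tip 5.5 to 15.5 mm above it. Shoulder (top of the 30 mm thick part of the post, tapering to 20 mm) 18.7 mm below the pin's centre: the clamp plate stops hard on it.
- support_c (a point): Centre (half-way up) of the support ring: flat steel ring, 60 mm outside, 33 mm bore, 10 mm thick, dotted with small holes, about 80 g; starts flat on the bench; z is its axis. Goes on first.
- spacer_c (a point): Centre (half-way up) of the spacer ring: white plastic ring, 50 mm outside, 33 mm bore, 16 mm thick, about 60 g; starts flat on the bench; z is its axis. Goes on second.
- clamp_c (a point): Centre (half-way up its 12 mm) of the clamp plate: square aluminium plate, 46 x 46 mm, about 100 g, flat on the bench, right way up; x and y square to its sides (any opposite pair can be gripped). 16 mm square opening for the neck, with a slot along y, 9 mm wide, 35 mm long, for the cross pin; half a turn is the same.
- clamp: The same plate, origin at the centre of its underside. On top, by each slot end: a 7 mm wall against anticlockwise turning; on the other side a 3 mm rib, then the pin's resting place 60 degrees from the slot, then a 7 mm stop. Pushed onto the shoulder (5 to 9 N reach it, 12 N is firm) its ribs clear the pins by 1 mm; then turn it 1.05 rad clockwise from above, let go: the spring lifts it to the pins.
- support: The same support ring, origin at the centre of its underside.
- spacer: The same spacer ring, origin at the centre of its underside.
- timer: Bystander: white lab timer, 60 x 64 x 16 mm, origin at its underside.
- cover_box: Bystander: small white card box, 32 x 32 x 22 mm, origin at its underside.
- canister: Bystander: white canister with a dark blue lid, 37 mm across, 48 mm high, origin at its underside.
- dish: Bystander: round culture dish, 61 mm across, 16 mm high, origin at its underside.
Things that resemble listed ones, but are neither listed nor needed, are in the scene too. Leave any brown or purple look-alike of the spacer alone.

How it is judged:
On the way, in this order (a step that is already met when the one before it is completed fails the run):
1. the support ring lies on the seat, the spacer not yet on the post (horizontal distance between support_c and holder below 0.004 m and z of support_c in the frame of holder between 0.026 and 0.046 m and angle between support_c's own z axis and vertical below 0.08 rad and contact force between support and holder above 0.3 N and horizontal distance between each of spacer_c, clamp_c and holder above 0.03 m), for 0.2 s.
2. the spacer lies on the support ring, the clamp plate not yet on the post (horizontal distance between each of spacer_c, support_c and holder below 0.004 m and z of spacer_c in the frame of support_c between 0.011 and 0.0155 m and angle between spacer_c's own z axis and vertical below 0.08 rad and horizontal distance between clamp_c and holder above 0.03 m), for 0.2 s.
At the end, for the whole second after the job is handed in: Support ring flat on the seat, spacer flat on it, clamp plate flat on the spacer, each within 4 mm of the post axis; the plate's slot is 60 degrees (within about 12) off the cross pins and the plate presses on the spacer with more than 3 N, held down by the pins alone; everything released and still (horizontal distance between each of support_c, spacer_c, clamp_c and holder below 0.004 m and z of support_c in the frame of holder between 0.026 and 0.046 m and angle between each of support_c, spacer_c, clamp_c's own z axis and vertical below 0.08 rad and z of spacer_c in the frame of support_c between 0.011 and 0.0155 m and z of clamp_c in the frame of spacer_c between 0.0115 and 0.0165 m and angle between the y axis of clamp_c and the y axis of holder, either way round between 0.85 and 1.3 rad and contact force between clamp and spacer above 3 N and linear speed of clamp below 0.02 m/s); the robot touches nothing.
It fails at once if the clamp plate pushed down on the shoulder of the post with more than 18 N (contact force between clamp and insert_c0 above 18 N).
It fails at once if the timer pushed more than 3 cm away (distance of timer from where it was at the start of the episode above 0.03 m).
It fails at once if the cover box pushed more than 3 cm away (distance of cover_box from where it was at the start of the episode above 0.03 m).
It fails at once if the canister pushed more than 3 cm away (distance of canister from where it was at the start of the episode above 0.03 m).
It fails at once if the dish pushed more than 3 cm away (distance of dish from where it was at the start of the episode above 0.03 m).
It also fails if it takes over 72 s, if anything falls off the work surface, if the arm or the gripper's body presses on something with over 40 N, if the wrist force passes 120 N, or if a joint passes its speed limit or range.

## Working session

There is one attempt and no reset: what is moved stays moved. The work goes in short steps, Python scripts to look and compute and a tool call to move; the robot and the scene stay as the last step left them, time stands still between calls to the robot, and variables do not carry over. Pictures are saved under pics/ and viewed, about 8 in all and at most 12, crops included, and the job is handed in when it is done.

Besides the shell and the picture viewer there is one more tool, called after "Emit:" as name(argument=value, ...), one argument or row to a line, values as JSON. drive_tool: Moves the arm, as the interface text tells. Its arguments: {"type":"object","properties":{"moves":{"type":"array","items":{"type":"number"}}},"required":["moves"]}

```bash
mkdir -p pics; ls; cat > h.py <<'E'
import numpy as np,cv2,pickle
from rig import bot
def grab(n):
    s=bot.read_state(); d=bot.get_image(n); d['state']=s
    pickle.dump(d,open(f'{n}.pkl','wb')); return d
def world(d):
    h,w=d['depth'].shape; f=h/2/np.tan(np.radians(d['vfov'])/2)
    u,v=np.meshgrid(np.arange(w),np.arange(h)); z=d['depth']
    P=np.stack([(u-d['cx'])/f*z,(v-d['cy'])/f*z,z],-1)
    return (P-d['t'])@d['R']
def ray(d,u,v,zp):
    f=d['depth'].shape[0]/2/np.tan(np.radians(d['vfov'])/2)
    r=d['R'].T@np.array([(u-d['cx'])/f,(v-d['cy'])/f,1]); c=-d['R'].T@d['t']
    return c+r*(zp-c[2])/r[2]
E
python3 - <<'E'
from h import *
for n in('top','side'):
    d=grab(n); cv2.imwrite(f'pics/{n}0.png',cv2.resize(d['image'],(800,600)))
    print(n,d['vfov'],d['cx'],d['cy'],-d['R'].T@d['t'],d['R'].round(3).tolist())
print(bot.read_state())
E
```

```text
pics
top 56.982331066867744 254.78951316797946 192.94369125079703 [ 0.35901077 -0.07113416  0.97147179] [[-0.017, -1.0, 0.011], [-0.985, 0.015, -0.17], [0.17, -0.014, -0.985]]
side 54.43320799181082 258.7605282435761 190.98717336190896 [0.28295513 0.63129292 0.53094763] [[-0.953, -0.303, -0.007], [-0.15, 0.492, -0.857], [0.264, -0.816, -0.515]]
{'time_s': 0.1, 'joints': array([ 1.29032921e+00,  9.18090345e-02,  1.23175118e+00, -1.69528853e-05,
        1.81983456e+00, -5.67256071e-02]), 'qvel': array([-0.00016526, -0.00233212, -0.00290749, -0.00020699,  0.00034732,
       -0.00191888]), 'joint_torque': array([ 2.38516070e-03, -4.47858310e+01, -4.07568061e+01,  7.00451620e-02,
        2.84318975e-02, -1.23071250e-04]), 'ee_pos': array([0.13308317, 0.58480861, 0.24061276]), 'eef_rot': array([ 0.07831202,  0.70278738, -0.07957019,  0.70258502]), 'force': array([ 0.29917079, -0.18304805, -0.02556976]), 'wrist_torque': array([-0.01647283,  0.02461092, -0.00756886]), 'grip_width': 0.08800927564789303}
```

View pics/top0.png

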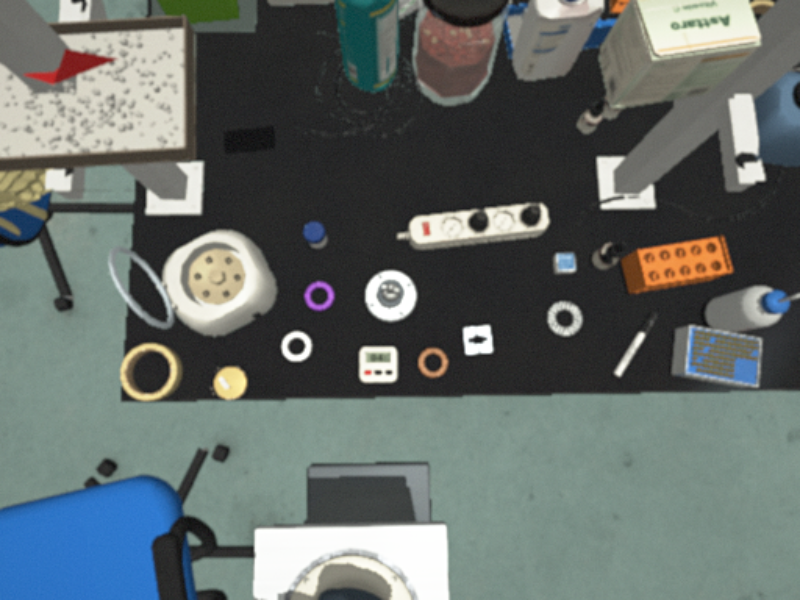

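View pics/side0.png

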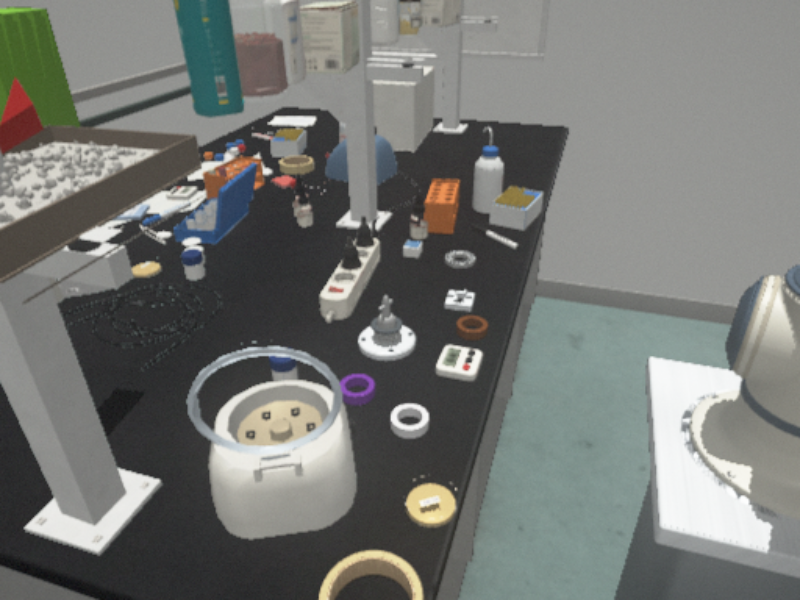

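The top view shows, in 800x600 pixels, the holder at (390,295), the support ring at (565,318), the white spacer at (296,346), the clamp plate at (478,340), and the timer at (378,364). The brown and purple rings are decoys. The side view agrees.

```bash
python3 - <<'E'
from h import *
d=pickle.load(open('top.pkl','rb')); W=world(d); g=cv2.cvtColor(d['image'],cv2.COLOR_BGR2GRAY)
hsv=cv2.cvtColor(d['image'],cv2.COLOR_BGR2HSV)
for n,(u,v),z,r,th in [('holder',(390,295),.012,24,90),('support',(565,318),.010,18,70),('spacer',(296,346),.016,17,110),('clamp',(478,340),.012,16,110),('timer',(378,364),.016,18,110),('brown',(433,362),.012,14,60),('box',(565,262),.022,14,90),('can',(315,235),.048,16,60)]:
    u=int(u*.64);v=int(v*.64); m=np.zeros_like(g); m[v-r:v+r,u-r:u+r]=g[v-r:v+r,u-r:u+r]>th
    c,_=cv2.findContours(m,cv2.RETR_EXTERNAL,cv2.CHAIN_APPROX_NONE); c=max(c,key=cv2.contourArea)
    (cu,cv_),(w,h),a=cv2.minAreaRect(c); p=ray(d,cu,cv_,z)
    f=384/2/np.tan(np.radians(d['vfov'])/2); s=(0.9715-z)/f*1000
    zz=W[v-r:v+r,u-r:u+r,2][m[v-r:v+r,u-r:u+r]>0]
    print(n,(round(cu,1),round(cv_,1)),'size mm',round(w*s,1),round(h*s,1),'ang',round(a,1),p.round(4),'R',round(np.hypot(*p[:2]),3),'zmed',np.median(zz).round(4),zz.max().round(3))
E
```

```text
holder (249.5, 189.0) size mm 86.8 89.5 ang 90.0 [ 0.5357 -0.0705  0.012 ] R 0.54 zmed 0.0124 0.971
support (361.0, 203.5) size mm 62.5 59.8 ang 90.0 [ 0.4908 -0.3768  0.01  ] R 0.619 zmed 0.0088 0.971
spacer (189.5, 221.5) size mm 51.3 51.3 ang 90.0 [0.4482 0.0927 0.016 ] R 0.458 zmed 0.0144 0.971
clamp (305.3, 217.2) size mm 51.6 50.8 ang 84.8 [ 0.4554 -0.2214  0.012 ] R 0.506 zmed 0.0114 0.971
timer (242.0, 232.5) size mm 62.1 64.8 ang 90.0 [ 0.4164 -0.0486  0.016 ] R 0.419 zmed 0.0138 0.971
brown (276.5, 231.5) size mm 51.5 51.5 ang 90.0 [ 0.4178 -0.1417  0.012 ] R 0.441 zmed 0.0149 0.971
box (361.0, 168.0) size mm 32.2 37.6 ang 90.0 [ 0.5883 -0.3798  0.022 ] R 0.7 zmed 0.0211 0.026
can (200.0, 147.5) size mm 28.7 31.3 ang 90.0 [0.6452 0.0617 0.048 ] R 0.648 zmed 0.0476 0.052
```

Emit:
drive_tool(
  moves=[0.5,-0.93,0,0,0,0.2,0,0.5,-0.93,0,0,0,0.2,0,0.5,-0.93,0,0,0,0.2,0,0.5,-0.93,0,0,0,0.2,0,0.5,-0.93,0,0,0,0.2,0,0.5,-0.93,0,0,0,0.2,0,0.5,-0.93,0,0,0,0.2,0,0.5,-0.93,0,0,0,0.2,0,0.5,-0.93,0,0,0,0.2,0,0.5,-0.93,0,0,0,0.2,0,0.5,-0.93,0,0,0,0.2,0,0.5,-0.93,0,0,0,0.2,0,0.3,-1,0,0,0,0.2,0,0.3,-1,0,0,0,0,0,0.3,-1,0,0,0,0,0,0.3,-1,0,0,0,0,0,0.3,-1,0,0,0,0,0,0.3,-1,0,0,0,0,0,0.3,-1,0,0,0,0,0,0.3,-1,0,0,0,0,0],
)

```text
time_s: 2.1
ee_pos: [0.3868, -0.0129, 0.229]
eef_rot: [-0.012, 0.71, 0.002, 0.705]
force: [0.9, 0.1, -0.5]
grip_width: 0.088
```

```bash
python3 - <<'E'
from h import *
d=pickle.load(open('top.pkl','rb')); W=world(d).reshape(-1,3)
# height map around spacer, 2cm cells
for x in np.arange(.62,.36,-.02):
    print(round(x,2),[int(1000*np.max(W[(abs(W[:,0]-x)<.01)&(abs(W[:,1]-y)<.01)&(W[:,2]<.5),2],initial=0)) for y in np.arange(.30,-.14,-.02)])
E
```

```text
0.62 [0, 0, 337, 93, 93, 94, 92, 91, 3, 4, 4, 2, 50, 37, 3, 3, 2, 4, 2, 3, 22, 41]
0.6 [77, 94, 341, 341, 76, 76, 93, 93, 56, 2, 3, 4, 3, 3, 4, 3, 4, 2, 3, 3, 3, 4]
0.58 [151, 93, 93, 74, 80, 75, 76, 93, 88, 2, 2, 5, 4, 3, 3, 4, 4, 12, 17, 13, 12, 4]
0.56 [237, 94, 90, 73, 83, 83, 77, 94, 90, 4, 3, 16, 18, 19, 3, 4, 8, 15, 48, 48, 16, 12]
0.54 [247, 124, 92, 76, 73, 74, 92, 93, 88, 3, 5, 19, 11, 19, 4, 4, 13, 40, 87, 87, 40, 14]
0.52 [255, 246, 94, 92, 77, 90, 94, 93, 80, 2, 3, 18, 19, 19, 5, 2, 9, 17, 52, 54, 38, 13]
0.5 [241, 247, 137, 93, 95, 95, 94, 81, 3, 2, 2, 4, 3, 4, 4, 2, 3, 15, 14, 16, 15, 3]
0.48 [3, 236, 227, 90, 93, 84, 33, 3, 4, 3, 17, 20, 4, 4, 4, 3, 4, 3, 3, 2, 4, 3]
0.46 [3, 3, 210, 5, 4, 3, 3, 3, 4, 19, 19, 18, 3, 3, 3, 3, 3, 3, 4, 4, 4, 5]
0.44 [27, 3, 3, 3, 4, 3, 2, 4, 3, 18, 18, 19, 15, 4, 4, 2, 16, 17, 17, 16, 4, 17]
0.42 [27, 3, 3, 2, 13, 15, 2, 5, 4, 4, 17, 15, 4, 3, 3, 3, 17, 17, 16, 18, 4, 20]
0.4 [27, 3, 4, 15, 18, 9, 19, 3, 7, 4, 4, 3, 3, 3, 3, 5, 19, 18, 19, 17, 3, 17]
0.38 [27, 5, 5, 16, 18, 15, 9, 3, 5, 3, 4, 3, 3, 4, 4, 3, 14, 15, 15, 8, 4, 4]
```

Emit:
drive_tool(
  moves=[0.27,-0.94,-0.2,0,0,0,0,0.27,-0.94,-0.2,0,0,0,0,0.27,-0.94,-0.2,0,0,0,0,0.27,-0.94,-0.2,0,0,0,0,0.27,-0.94,-0.2,0,0,0,0,0.27,-0.94,-0.2,0,0,0,0,0.27,-0.94,-0.2,0,0,0,0,0.27,-0.94,-0.2,0,0,0,0,0.27,-0.94,-0.2,0,0,0,0,0.27,-0.94,-0.2,0,0,0,0,0.27,-0.94,-0.2,0,0,0,0,0.27,-0.94,-0.2,0,0,0,0,0.27,-0.94,-0.2,0,0,0,0,0,0,0,0,0,0,0,0,0,0,0,0,0,0],
)

```text
time_s: 3.6
ee_pos: [0.4913, -0.3977, 0.1382]
eef_rot: [-0.007, 0.713, 0.003, 0.701]
force: [0.2, -0.4, 0.2]
grip_width: 0.0879
```

```bash
cat >> h.py <<'E'
from scipy.spatial.transform import Rotation as Ro
def wray(d,u,v,zp):
    f=192/np.tan(np.radians(d['vfov'])/2); du,dv=u-d['cx'],v-d['cy']; r=np.hypot(du,dv); th=r/f
    k=np.sin(th)/max(r,1e-9); q=np.array([du*k,dv*k,np.cos(th)])
    R=Ro.from_quat(d['state']['eef_rot']).as_matrix(); M=d['mount']
    c=R@M[:3,3]+d['state']['ee_pos']; q=R@M[:3,:3]@q
    return c+q*(zp-c[2])/q[2]
def wpix(d,X):
    f=192/np.tan(np.radians(d['vfov'])/2)
    R=Ro.from_quat(d['state']['eef_rot']).as_matrix(); M=d['mount']
    p=M[:3,:3].T@(R.T@(np.array(X)-d['state']['ee_pos'])-M[:3,3]); r=np.hypot(p[0],p[1]); th=np.arctan2(r,p[2])
    return np.array([d['cx'],d['cy']])+f*th*p[:2]/r
def meas(d,X,rad,th,n,it=2):
    """circle/box centre: threshold the outline, cast each contour point to plane z=X[2]"""
    g=cv2.cvtColor(d['image'],cv2.COLOR_BGR2GRAY); u,v=wpix(d,X); m=np.zeros_like(g); cv2.circle(m,(int(u),int(v)),int(rad),255,-1)
    m=((g>th)&(m>0)).astype(np.uint8); c,_=cv2.findContours(m,cv2.RETR_EXTERNAL,cv2.CHAIN_APPROX_NONE); c=max(c,key=cv2.contourArea)
    P=np.array([wray(d,a,b,X[2])[:2] for a,b in cv2.convexHull(c)[:,0]],np.float32)
    (ex,ey),r=cv2.minEnclosingCircle(P); e=cv2.fitEllipse(P) if len(P)>5 else None; q=cv2.minAreaRect(P)
    print(n,'pix',(int(u),int(v)),'ellipse',np.round(e[0],4),'diam',np.round(e[1],4),'encl',round(ex,4),round(ey,4),round(r*2,4),'rect',np.round(q[0],4),np.round(q[1],4),round(q[2],1))
E
python3 - <<'E'
from h import *
d=grab('wrist'); s=d['state']; print(s['ee_pos'],s['eef_rot'],s['joints'],d['vfov'],d['mount'].round(3).tolist())
im=d['image'].copy(); cv2.drawMarker(im,tuple(wpix(d,[.4908,-.3768,.01]).astype(int)),(0,0,255))
cv2.imwrite('pics/w0.png',cv2.resize(im,(800,600)))
meas(d,[.4908,-.3768,.01],75,70,'support')
E
```

```text
[ 0.49129201 -0.39768243  0.13820523] [-0.00692168  0.71302722  0.00348645  0.70109351] [-0.72649891  0.18971603  1.30579157 -0.01496417  1.65535538 -2.31321002] 65.70646984690485 [[0.001, -0.273, 0.962, -0.143], [1.0, 0.001, -0.0, 0.0], [-0.001, 0.962, 0.273, -0.073], [0.0, 0.0, 0.0, 1.0]]
support pix (275, 191) ellipse [ 0.5183 -0.3811] diam [0.1034 0.1263] encl 0.5241 -0.3815 0.1238 rect [ 0.5228 -0.3894] [0.1096 0.1013] 20.7
```

View pics/w0.png

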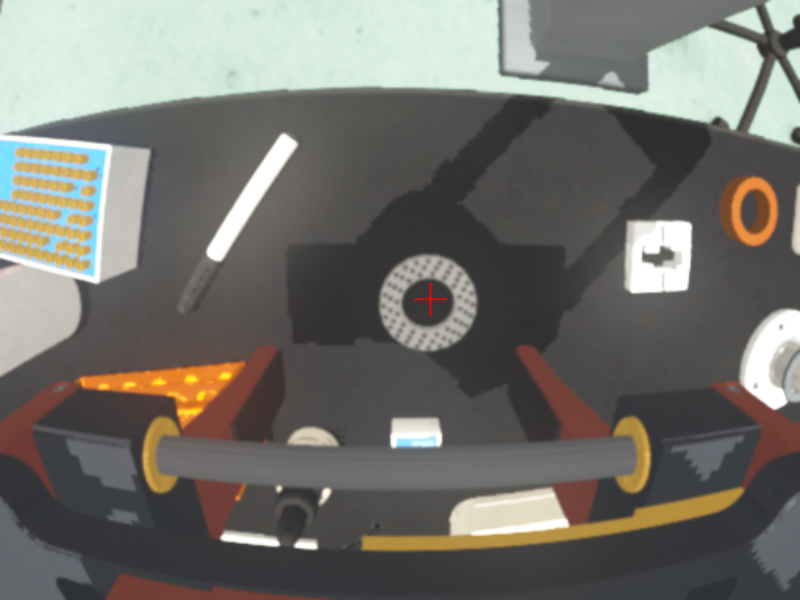

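The wrist view shows the support ring at (428,302) in the 800-pixel picture, about 1 mm from the top-camera estimate (red cross). The clamp plate at (658,257) has its slot lying left to right.

```bash
cat >> h.py <<'E'
def plan(s,X,phi):
    """shift (units) and turn (units) to tool-down at X with jaw angle phi (deg from +x)"""
    p=np.radians(phi); y=np.array([np.cos(p),np.sin(p),0]); x=np.array([0,0,-1.]); T=np.stack([x,y,np.cross(x,y)],1)
    rv=(Ro.from_matrix(T)*Ro.from_quat(s['eef_rot']).inv()).as_rotvec()
    print('shift',((np.array(X)-s['ee_pos'])/.03).round(2),'turn',(np.degrees(rv)/5).round(2),'pos',s['ee_pos'].round(4),'F',np.round(s['force'],2),'w',round(s['grip_width'],4),'j6',round(s['joints'][5],2))
E
python3 - <<'E'
from h import *
d=pickle.load(open('wrist.pkl','rb'))
for th in(60,75,90): meas(d,[.4908,-.3768,.01],38,th,'support')
meas(d,[.4554,-.2214,.012],32,130,'clamp')
plan(d['state'],[.491,-.377,.022],90)
E
```

```text
support pix (275, 191) ellipse [ 0.4951 -0.379 ] diam [0.0618 0.0666] encl 0.4958 -0.3791 0.0675 rect [ 0.4945 -0.3795] [0.063  0.0635] 35.1
support pix (275, 191) ellipse [ 0.495  -0.3792] diam [0.0605 0.0655] encl 0.4955 -0.3789 0.0663 rect [ 0.4938 -0.3788] [0.0619 0.0612] 27.7
support pix (275, 191) ellipse [ 0.4939 -0.3788] diam [0.0603 0.0618] encl 0.4939 -0.379 0.0621 rect [ 0.4939 -0.3787] [0.0603 0.0602] 0.8
clamp pix (425, 161) ellipse [ 0.4562 -0.2255] diam [0.0609 0.0668] encl 0.4589 -0.2261 0.0691 rect [ 0.4589 -0.2255] [0.0483 0.054 ] 4.5
shift [-0.01  0.69 -3.87] turn [ 0.06 -0.19 -0.17] pos [ 0.4913 -0.3977  0.1382] F [ 0.2  -0.41  0.23] w 0.0879 j6 -2.31
```

Emit:
drive_tool(
  moves=[0.04,0.65,0.05,0.06,-0.19,-0.17,0,0,0,0,0,0,0,0,0,0,0,0,0,0,0],
)

```text
time_s: 3.95
ee_pos: [0.4922, -0.3754, 0.1405]
eef_rot: [-0.001, 0.707, 0.001, 0.707]
force: [0.6, 0.2, 0.5]
grip_width: 0.0878
```

```bash
python3 - <<'E'
from h import *
d=grab('wrist')
for th in(80,90,100): meas(d,[.493,-.378,.01],38,th,'support')
plan(d['state'],[.493,-.378,.022],90)
E
```

```text
support pix (250, 189) ellipse [ 0.4945 -0.3786] diam [0.0604 0.0635] encl 0.4946 -0.3797 0.0644 rect [ 0.4941 -0.3784] [0.0626 0.0597] 0.3
support pix (250, 189) ellipse [ 0.4942 -0.3786] diam [0.0601 0.0626] encl 0.4944 -0.3782 0.0628 rect [ 0.4946 -0.3784] [0.0616 0.0597] 0.1
support pix (250, 189) ellipse [ 0.4942 -0.3786] diam [0.0595 0.0621] encl 0.4945 -0.3784 0.0627 rect [ 0.494  -0.3784] [0.0602 0.0601] 42.9
shift [ 0.03 -0.09 -3.95] turn [ 0.    0.   -0.02] pos [ 0.4922 -0.3754  0.1405] F [0.56 0.21 0.47] w 0.0878 j6 -2.28
```

Emit:
drive_tool(
  moves=[0.03,-0.09,-0.7,0,0,0,0,0,0,-0.8,0,0,0,0,0,0,-0.8,0,0,0,0,0,0,-0.8,0,0,0,0,0,0,-0.5,0,0,0,0,0,0,-0.3,0,0,0,0],
)

```text
time_s: 4.6
ee_pos: [0.4948, -0.38, 0.0258]
eef_rot: [-0.005, 0.704, -0.001, 0.71]
force: [0.4, -0.2, 0.9]
grip_width: 0.0879
```

```bash
python3 - <<'E'
from h import *
plan(bot.read_state(),[.493,-.3785,.022],90)
E
```

```text
shift [-0.06  0.05 -0.13] turn [ 0.1   0.08 -0.06] pos [ 0.4948 -0.38    0.0258] F [ 0.43 -0.21  0.88] w 0.0879 j6 -2.28
```

Emit:
drive_tool(
  moves=[-0.06,0.05,-0.13,0.1,0.08,-0.06,0,0,0,0,0,0,0,0,0,0,0,0,0,0,1,0,0,0,0,0,0,1,0,0,0,0,0,0,1,0,0,0,0,0,0,1,0,0,0,0,0,0,1],
)

```text
time_s: 5.3
ee_pos: [0.4943, -0.3798, 0.0253]
eef_rot: [-0.001, 0.706, -0.001, 0.708]
force: [-0.7, -0.1, -0.6]
grip_width: 0.0575
```

```bash
python3 - <<'E'
from h import *
plan(bot.read_state(),[.493,-.3785,.022],90)
E
```

```text
shift [-0.04  0.04 -0.11] turn [0.03 0.04 0.01] pos [ 0.4943 -0.3798  0.0253] F [-0.68 -0.09 -0.57] w 0.0575 j6 -2.28
```

Emit:
drive_tool(
  moves=[0,0,0,0,0,0,0.3,-0.03,0,-0.1,0,0.05,0,0.3,-0.03,0,-0.1,0,0,0,0.3,-0.03,0,-0.1,0,0,0,0.3],
)

```text
time_s: 5.7
ee_pos: [0.4927, -0.3802, 0.0192]
eef_rot: [-0.001, 0.706, -0.002, 0.708]
force: [-4.3, 5.2, 22.9]
grip_width: 0.0613
```

```bash
python3 - <<'E'
from h import *
plan(bot.read_state(),[.493,-.3785,.022],90)
E
```

```text
shift [0.01 0.06 0.09] turn [0.05 0.02 0.  ] pos [ 0.4927 -0.3802  0.0192] F [-4.28  5.16 22.86] w 0.0613 j6 -2.28
```

Emit:
drive_tool(
  moves=[0,0,0.12,0,0,0,0.3,0,0,0.05,0,0,0,0.3,0,0,0,0,0,0,1,0,0,0,0,0,0,1,0,0,0,0,0,0,1,0,0,0,0,0,0,1],
)

```text
time_s: 6.3
ee_pos: [0.4928, -0.3802, 0.025]
eef_rot: [-0.001, 0.706, -0.002, 0.708]
force: [-0.2, 0.4, 2.9]
grip_width: 0.0574
```

```bash
python3 - <<'E'
from h import *
plan(bot.read_state(),[.493,-.3785,.022],90)
E
```

```text
shift [ 0.01  0.06 -0.1 ] turn [0.05 0.03 0.  ] pos [ 0.4928 -0.3802  0.025 ] F [-0.22  0.36  2.95] w 0.0574 j6 -2.28
```

Emit:
drive_tool(
  moves=[0,0,0.4,0,0,0,1,0,0,0.7,0,0,0,1,0,0,0.8,0,0,0,1,0,0,0.8,0,0,0,1,0,0,0.8,0,0,0,1,0,0,0.4,0,0,0,1,0,0,0,0,0,0,1,0,0,0,0,0,0,1],
)

```text
time_s: 7.1
ee_pos: [0.4903, -0.3786, 0.1444]
eef_rot: [0.0, 0.708, -0.0, 0.706]
force: [1.1, -0.3, -0.6]
grip_width: 0.0572
```

```bash
python3 - <<'E'
from h import *
d=grab('wrist'); s=d['state']; p=s['ee_pos']
X=[p[0]+.001,p[1],p[2]-.014]; u=wpix(d,X).astype(int); print(u)
im=cv2.convertScaleAbs(d['image'],alpha=1.3); a=im[u[1]-110:u[1]+110,u[0]-130:u[0]+130]
cv2.imwrite('pics/w1.png',cv2.resize(a,None,fx=3,fy=2.7))
hx=[.5367,-.0725,.012]; print(wpix(d,hx))
plan(s,[.5367,-.0725,.14],90)
E
```

```text
[252 242]
[490.18608158 224.35622784]
shift [ 1.55 10.2  -0.15] turn [ 0.   -0.04  0.01] pos [ 0.4903 -0.3786  0.1444] F [ 1.07 -0.27 -0.6 ] w 0.0572 j6 -2.28
```

View pics/w1.png

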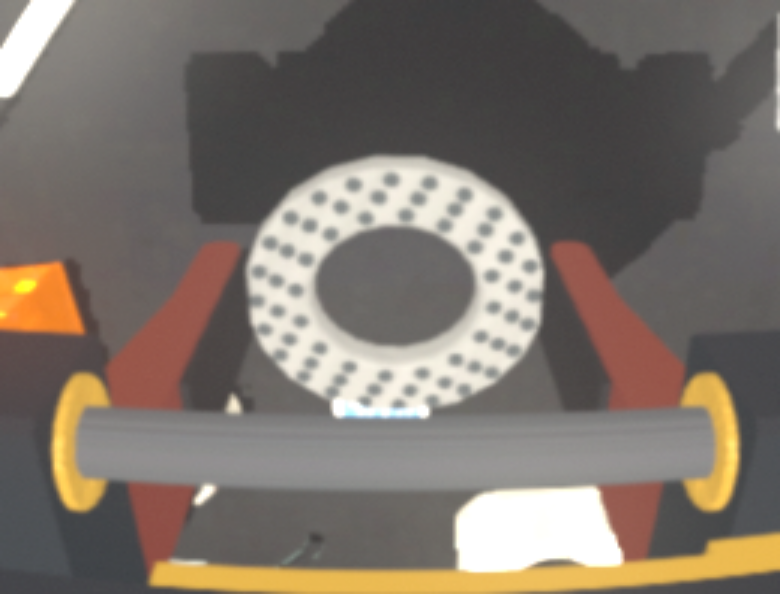

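The ring is held evenly between the pads, with its bore centred near native pixel (254,238). Now I'll measure its offset from the TCP, then go to the holder.

Emit:
drive_tool(
  moves=[0.16,0.95,0,0,0,0,1,0.16,0.95,0,0,0,0,1,0.16,0.95,0,0,0,0,1,0.16,0.95,0,0,0,0,1,0.16,0.95,0,0,0,0,1,0.16,0.95,0,0,0,0,1,0.16,0.95,0,0,0,0,1,0.16,0.95,0,0,0,0,1,0.16,0.95,0,0,0,0,1,0.1,0.8,0,0,0,0,1,0.05,0.3,0,0,0,0,1,0,0,0,0,0,0,1,0,0,0,0,0,0,1],
)

```text
time_s: 8.45
ee_pos: [0.5299, -0.0765, 0.1213]
eef_rot: [0.005, 0.719, 0.003, 0.695]
force: [-0.8, 0.5, -0.9]
grip_width: 0.0575
```

```bash
python3 - <<'E'
from h import *
d=pickle.load(open('wrist.pkl','rb')); g=cv2.cvtColor(d['image'],cv2.COLOR_BGR2GRAY); s=d['state']; z=s['ee_pos'][2]-.015
# bore: contour of hole
m=((g<95)*1).astype(np.uint8); n,l=cv2.connectedComponents(m[190:290,200:306]); 
k=l[238-190,254-200]; c,_=cv2.findContours((l==k).astype(np.uint8),cv2.RETR_EXTERNAL,cv2.CHAIN_APPROX_NONE); c=max(c,key=cv2.contourArea)[:,0]+[200,190]
P=np.array([wray(d,a,b,z)[:2] for a,b in c])-s['ee_pos'][:2]
print('bore rel x',P[:,0].min(),P[:,0].max(),'y',P[:,1].min(),P[:,1].max(),len(c),'-> centre x',P[:,0].min()+.0165)
print(g[200:290,254].tolist())
d=grab('wrist'); cv2.imwrite('pics/w2.png',cv2.resize(d['image'],(800,600)))
plan(d['state'],[.5367,-.0725,.14],90)
E
```

```text
bore rel x -0.014246289436916915 0.012769434785896816 y -0.014597141017228865 0.015249139257717426 133 -> centre x 0.002253710563083086
[149, 170, 182, 184, 184, 184, 184, 183, 182, 174, 162, 155, 159, 166, 162, 135, 99, 82, 80, 81, 80, 80, 80, 80, 80, 80, 80, 81, 80, 80, 79, 81, 80, 81, 82, 81, 81, 81, 80, 80, 80, 80, 80, 80, 79, 78, 79, 78, 79, 80, 80, 81, 80, 79, 79, 80, 81, 80, 81, 93, 125, 150, 158, 159, 160, 165, 171, 180, 186, 184, 183, 183, 186, 188, 187, 186, 186, 186, 183, 162, 129, 112, 119, 162, 212, 207, 150, 106, 99, 100]
shift [0.23 0.13 0.62] turn [-0.14 -0.39  0.04] pos [ 0.5299 -0.0765  0.1213] F [-0.81  0.5  -0.87] w 0.0575 j6 -1.78
```

View pics/w2.png

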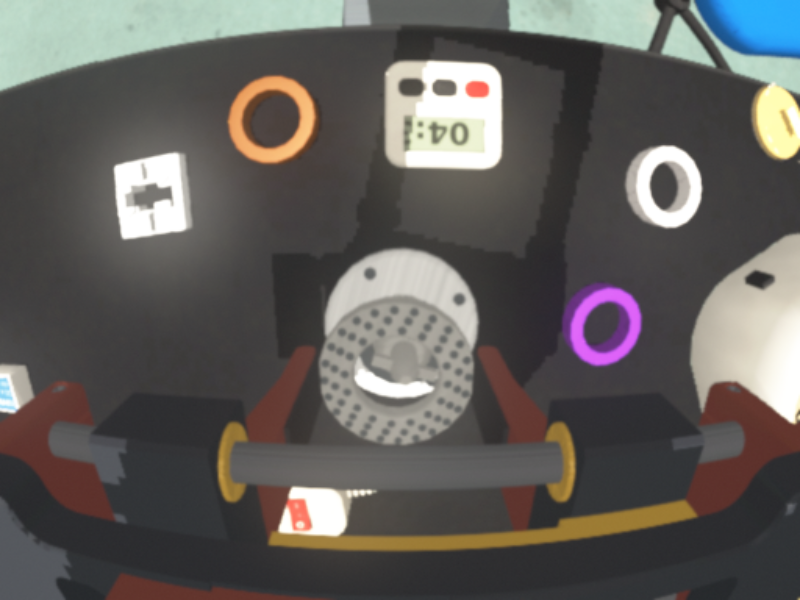

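The ring sits directly over the flange. Half the flange outline is visible in the picture, from (325,320) over (400,248) to (478,320), with the post inside the bore. The arm has sagged and tilted, so I'll correct that and then fit the arc.

Emit:
drive_tool(
  moves=[0.05,0,0.4,-0.14,-0.39,0,1,0.05,0,0.3,0,0,0,1,0,0,0,0,0,0,1,0,0,0,0,0,0,1],
)

```text
time_s: 8.9
ee_pos: [0.5323, -0.0807, 0.1422]
eef_rot: [0.003, 0.708, -0.003, 0.707]
force: [0.0, 0.7, -1.3]
grip_width: 0.0574
```

```bash
cat >> h.py <<'E'
from scipy.optimize import least_squares
def arc(d,X,r,lo,hi,th,flt=.004):
    """fixed-radius circle centre in plane X[2], from bright->dark radial edges at angles lo..hi deg (world)"""
    g=cv2.GaussianBlur(cv2.cvtColor(d['image'],cv2.COLOR_BGR2GRAY),(3,3),0).astype(float); P=[]
    for a in np.radians(np.arange(lo,hi,3)):
        rr=np.arange(r-.008,r+.008,.0003); px=np.array([wpix(d,[X[0]+q*np.cos(a),X[1]+q*np.sin(a),X[2]]) for q in rr],np.float32)
        v=cv2.remap(g.astype(np.float32),px[:,0],px[:,1],cv2.INTER_LINEAR)[:,0]; k=np.argmin(np.diff(v,append=v[-1]) if th else -np.diff(v,append=v[-1]))
        P.append([X[0]+rr[k]*np.cos(a),X[1]+rr[k]*np.sin(a)])
    P=np.array(P); q=least_squares(lambda c:np.hypot(*(P-c[:2]).T)-r,X[:2],loss='soft_l1',f_scale=.0004)
    q2=least_squares(lambda c:np.hypot(*(P-c[:2]).T)-c[2],[*X[:2],r],loss='soft_l1',f_scale=.0004)
    print('arc',q.x.round(4),'med res mm',round(1e3*np.median(abs(q.fun)),2),'free',q2.x.round(4)); return q.x
E
python3 - <<'E'
from h import *
d=grab('wrist'); s=d['state']; p=s['ee_pos']
plan(s,[.5367,-.0725,.14],90)
c=arc(d,[.5367,-.0725,.012],.045,125,235,1); arc(d,[*c,.012],.045,125,235,1)
# ring bore top edge (near side, angle 180) and outer far edge
z=p[2]-.015; X=[p[0]+.001,p[1],z]
b=arc(d,X,.0165,120,240,0); print('near bore rel tcp',(b-p[:2]).round(4))
b=arc(d,X,.030,-50,50,1); print('outer far rel tcp',(b-p[:2]).round(4))
E
```

```text
shift [ 0.15  0.27 -0.07] turn [ 0.01 -0.02  0.1 ] pos [ 0.5323 -0.0807  0.1422] F [ 0.05  0.7  -1.27] w 0.0574 j6 -1.78
arc [ 0.5397 -0.0723] med res mm 0.33 free [ 0.5376 -0.0723  0.0432]
arc [ 0.5397 -0.0725] med res mm 0.3 free [ 0.5375 -0.0724  0.0431]
arc [ 0.5299 -0.0802] med res mm 3.97 free [372.0018 -47.8974 374.5478]
near bore rel tcp [-0.0025  0.0005]
arc [ 0.5329 -0.0799] med res mm 0.49 free [ 0.5348 -0.0797  0.0282]
outer far rel tcp [0.0005 0.0008]
```

Emit:
drive_tool(
  moves=[0.18,0.26,-0.2,0,0,0.1,1,0,0,-0.2,0,0,0,1,0,0,-0.2,0,0,0,1,0,0,0,0,0,0,1,0,0,0,0,0,0,1],
)

```text
time_s: 9.45
ee_pos: [0.5375, -0.072, 0.12]
eef_rot: [-0.0, 0.709, 0.0, 0.705]
force: [-0.1, 0.5, -1.8]
grip_width: 0.0575
```

```bash
python3 - <<'E'
from h import *
d=grab('wrist'); s=d['state']; p=s['ee_pos']
plan(s,[.5378,-.073,.11],90)
im=cv2.convertScaleAbs(d['image'],alpha=1.3); cv2.imwrite('pics/w3.png',cv2.resize(im[130:290,160:360],(800,640))[:600])
E
```

```text
shift [ 0.01 -0.03 -0.33] turn [-0.   -0.07 -0.01] pos [ 0.5375 -0.072   0.12  ] F [-0.05  0.48 -1.82] w 0.0575 j6 -1.77
```

View pics/w3.png

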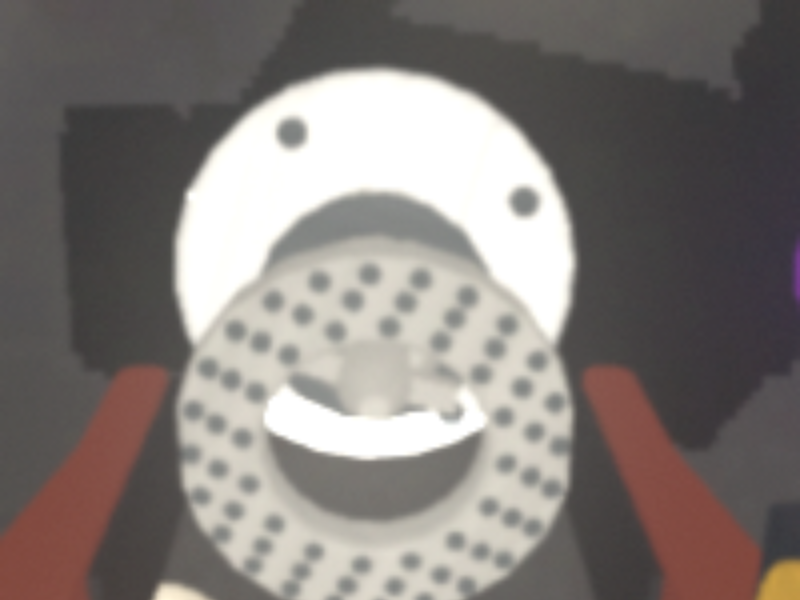

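The post tip and the bore share the same column (about x=375 in the crop). The pins run roughly left to right. Descending gently.

Emit:
drive_tool(
  moves=[0.02,-0.03,-0.15,0,-0.07,0,1,0,0,-0.15,0,0,0,1,0,0,-0.15,0,0,0,1,0,0,-0.15,0,0,0,1,0,0,-0.15,0,0,0,1],
)

```text
time_s: 10.0
ee_pos: [0.5385, -0.0733, 0.0968]
eef_rot: [-0.0, 0.706, 0.0, 0.708]
force: [0.2, -0.0, -0.4]
grip_width: 0.0574
```

```bash
python3 - <<'E'
from h import *
plan(bot.read_state(),[.5378,-.073,.063],90)
E
```

```text
shift [-0.02  0.01 -1.13] turn [ 0.    0.03 -0.01] pos [ 0.5385 -0.0733  0.0968] F [ 0.19 -0.02 -0.4 ] w 0.0574 j6 -1.77
```

Emit:
drive_tool(
  moves=[-0.02,0,-0.12,0,0,0,1,0,0,-0.12,0,0,0,1,0,0,-0.12,0,0,0,1,0,0,-0.12,0,0,0,1],
)

```text
time_s: 10.4
ee_pos: [0.5379, -0.0731, 0.081]
eef_rot: [-0.0, 0.706, 0.0, 0.708]
force: [-0.5, 0.5, -0.9]
grip_width: 0.0576
```

```bash
python3 - <<'E'
from h import *
plan(bot.read_state(),[.5378,-.073,.063],90)
E
```

```text
shift [-0.   0.  -0.6] turn [-0.    0.03 -0.01] pos [ 0.5379 -0.0731  0.081 ] F [-0.5   0.55 -0.91] w 0.0576 j6 -1.77
```

Emit:
drive_tool(
  moves=[0,0,-0.12,0,0,0,1,0,0,-0.12,0,0,0,1,0,0,-0.12,0,0,0,1,0,0,-0.12,0,0,0,1],
)

```text
time_s: 10.8
ee_pos: [0.538, -0.0732, 0.0653]
eef_rot: [-0.0, 0.706, 0.0, 0.708]
force: [-0.1, 0.1, -0.4]
grip_width: 0.0575
```

```bash
python3 - <<'E'
from h import *
plan(bot.read_state(),[.5378,-.073,.063],90)
E
```

```text
shift [-0.01  0.01 -0.08] turn [ 0.    0.03 -0.01] pos [ 0.538  -0.0732  0.0653] F [-0.13  0.08 -0.36] w 0.0575 j6 -1.77
```

Emit:
drive_tool(
  moves=[0,0,-0.08,0,0,0,1,0,0,0,0,0,0,1,0,0,0,0,0,0,0,0,0,0,0,0,0,0,0,0,0,0,0,0,0,0,0,0,0,0,0,0,0,0,0.5,0,0,0,0,0,0,0.9,0,0,0,0,0,0,0.9,0,0,0,0,0,0,0.7,0,0,0,0,0,0,0.2,0,0,0,0,0,0,0,0,0,0,0],
)

```text
time_s: 12.0
ee_pos: [0.5373, -0.0732, 0.1666]
eef_rot: [-0.001, 0.705, -0.0, 0.709]
force: [0.2, -0.1, 0.3]
grip_width: 0.0879
```

```bash
python3 - <<'E'
from h import *
d=grab('wrist'); s=d['state']; p=s['ee_pos']
plan(s,[.4514,.0908,.14],90)
im=d['image']; u=wpix(d,[.539,-.0725,.045]).astype(int); print(u)
cv2.imwrite('pics/w4.png',cv2.resize(im[u[1]-75:u[1]+75,u[0]-100:u[0]+100],(800,600)))
arc(d,[.539,-.0725,.048],.030,60,300,1)
c=arc(d,[.539,-.0725,.012],.045,100,260,1)
meas(d,[.4514,.0908,.016],40,110,'spacer')
E
```

```text
shift [-2.86  5.47 -0.89] turn [ 0.01  0.05 -0.01] pos [ 0.5373 -0.0732  0.1666] F [ 0.18 -0.14  0.3 ] w 0.0879 j6 -1.77
[254 192]
arc [ 0.5451 -0.072 ] med res mm 3.35 free [ 0.5496 -0.0725  0.0345]
arc [ 0.54   -0.0722] med res mm 0.24 free [ 0.5388 -0.0722  0.044 ]
spacer pix (407, 106) ellipse [0.4523 0.0894] diam [0.0514 0.0578] encl 0.4523 0.089 0.0574 rect [0.4521 0.0888] [0.051  0.0559] 3.2
```

View pics/w4.png

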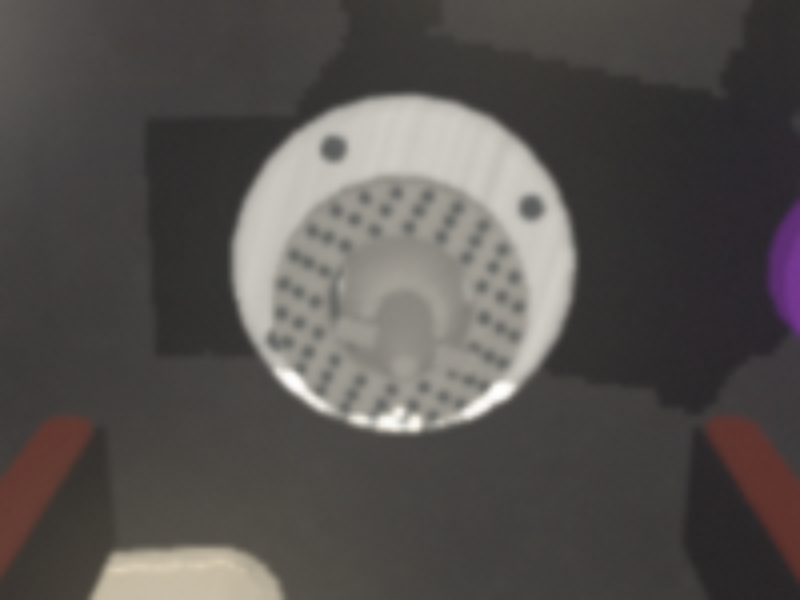

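The support ring is seated flat on the seat around the post, with an even rim of flange visible around it. The holder fit repeats at (0.539..0.540, -0.0723). Next is the spacer.

Emit:
drive_tool(
  moves=[-0.4,0.75,-0.05,0,0,0,0,-0.4,0.75,-0.05,0,0,0,0,-0.4,0.75,-0.05,0,0,0,0,-0.4,0.75,-0.05,0,0,0,0,-0.4,0.75,-0.05,0,0,0,0,-0.4,0.75,-0.05,0,0,0,0,-0.3,0.6,-0.05,0,0,0,0,0,0.1,0,0,0,0,0,0,0,0,0,0,0,0],
)

```text
time_s: 12.95
ee_pos: [0.4481, 0.087, 0.1421]
eef_rot: [-0.0, 0.712, -0.001, 0.702]
force: [1.1, 0.1, -0.7]
grip_width: 0.0885
```

```bash
python3 - <<'E'
from h import *
d0=pickle.load(open('wrist.pkl','rb'))
u=wpix(d0,[.539,-.0725,.045]).astype(int); H=[wray(d0,u[0]-100+a/4,u[1]-75+b/4,.012)[:2]-[.5395,-.0722] for a,b in((333,148),(532,207))]
print('hole angles',[np.degrees(np.arctan2(h[1],h[0])).round(1) for h in H],[np.hypot(*h).round(4) for h in H])
d=grab('wrist')
for th in (100,130): meas(d,[.4521,.0895,.016],36,th,'spacer')
arc(d,[.4521,.0895,.016],.025,-170,180,1)
plan(d['state'],[.4515,.089,.024],90)
E
```

```text
hole angles [np.float64(-150.9), np.float64(115.6)] [np.float64(0.0356), np.float64(0.0371)]
spacer pix (255, 195) ellipse [0.451  0.0921] diam [0.0499 0.0527] encl 0.4509 0.0921 0.0529 rect [0.4505 0.0924] [0.0494 0.0519] 90.0
spacer pix (255, 195) ellipse [0.4512 0.0923] diam [0.0492 0.0514] encl 0.451 0.0922 0.0515 rect [0.4512 0.092 ] [0.0506 0.0494] 26.9
arc [0.4512 0.0923] med res mm 0.36 free [0.4511 0.0923 0.0252]
shift [ 0.11  0.07 -3.94] turn [ 0.01 -0.17  0.01] pos [0.4481 0.087  0.1421] F [ 1.14  0.1  -0.72] w 0.0885 j6 -1.45
```

Emit:
drive_tool(
  moves=[0.08,0.16,-0.4,0,-0.17,0,0,0,0,-0.8,0,0,0,0,0,0,-0.8,0,0,0,0,0,0,-0.8,0,0,0,0,0,0,-0.5,0,0,0,0,0,0,-0.2,0,0,0,0,0,0,0,0,0,0,0],
)

```text
time_s: 13.7
ee_pos: [0.4531, 0.0852, 0.0325]
eef_rot: [0.002, 0.707, -0.005, 0.707]
force: [0.8, 0.2, 0.1]
grip_width: 0.0876
```

```bash
python3 - <<'E'
from h import *
plan(bot.read_state(),[.4505,.0918,.026],90)
E
```

```text
shift [-0.09  0.22 -0.22] turn [0.04 0.01 0.11] pos [0.4531 0.0852 0.0325] F [0.77 0.24 0.06] w 0.0876 j6 -1.45
```

Emit:
drive_tool(
  moves=[-0.05,0.12,-0.1,0.04,0,0.1,0,-0.04,0.1,-0.1,0,0,0,0,0,0,0,0,0,0,0,0,0,0,0,0,0,1,0,0,0,0,0,0,1,0,0,0,0,0,0,1,0,0,0,0,0,0,1,0,0,0,0,0,0,1],
)

```text
time_s: 14.5
ee_pos: [0.4529, 0.0921, 0.0302]
eef_rot: [0.0, 0.705, 0.0, 0.71]
force: [-0.2, -0.2, -0.5]
grip_width: 0.0516
```

```bash
python3 - <<'E'
from h import *
plan(bot.read_state(),[.4505,.0918,.026],90)
E
```

```text
shift [-0.08 -0.01 -0.14] turn [-0.01  0.08  0.  ] pos [0.4529 0.0921 0.0302] F [-0.16 -0.22 -0.46] w 0.0516 j6 -1.44
```

Emit:
drive_tool(
  moves=[0,0,0,0,0,0,1,0,0,0,0,0,0,1,0,0,0.4,0,0,0,1,0,0,0.8,0,0,0,1,0,0,0.9,0,0,0,1,0,0,0.9,0,0,0,1,0,0,0.9,0,0,0,1,0,0,0.5,0,0,0,1,0,0,0,0,0,0,1,0,0,0,0,0,0,1],
)

```text
time_s: 15.5
ee_pos: [0.4507, 0.0917, 0.1707]
eef_rot: [0.0, 0.705, -0.0, 0.709]
force: [0.2, -0.2, -1.6]
grip_width: 0.0477
```

```bash
python3 - <<'E'
from h import *
d=grab('wrist'); s=d['state']; p=s['ee_pos']
plan(s,[.5405,-.073,.145],90)
z=p[2]-.0142; X=[p[0]-.0,p[1]+.0005,z]
for a in((.0165,100,260,0),(.025,-60,60,1)):
    b=arc(d,X,*a); print('rel',(b-p[:2]).round(4))
u=wpix(d,X).astype(int); print(u); cv2.imwrite('pics/w5.png',cv2.resize(d['image'][u[1]-75:u[1]+75,u[0]-100:u[0]+100],(800,600)))
E
```

```text
shift [ 2.99 -5.49 -0.86] turn [-0.    0.07  0.01] pos [0.4507 0.0917 0.1707] F [ 0.2  -0.17 -1.57] w 0.0477 j6 -1.44
arc [0.4502 0.0918] med res mm 0.15 free [0.4489 0.0919 0.0155]
rel [-0.0005  0.0001]
arc [0.4492 0.092 ] med res mm 0.16 free [0.4492 0.092  0.0249]
rel [-0.0015  0.0003]
[253 240]
```

View pics/w5.png

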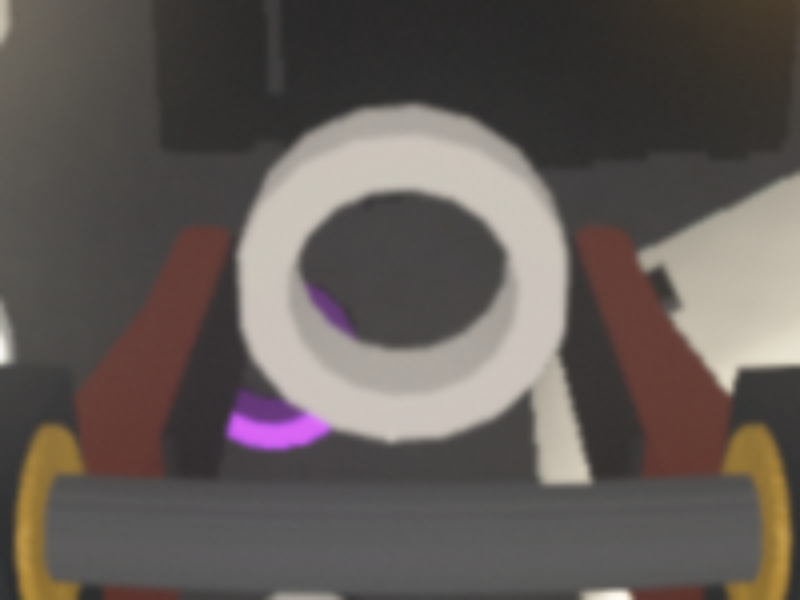

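The spacer is held level and centred between the pads, about 1.3 mm toward the robot from the TCP. Over to the post.

Emit:
drive_tool(
  moves=[0.4,-0.75,0,0,0,0,1,0.4,-0.75,0,0,0,0,1,0.4,-0.75,0,0,0,0,1,0.4,-0.75,0,0,0,0,1,0.4,-0.75,0,0,0,0,1,0.4,-0.75,0,0,0,0,1,0.4,-0.7,0,0,0,0,1,0.15,-0.3,0,0,0,0,1,0,0,0,0,0,0,1,0,0,0,0,0,0,1],
)

```text
time_s: 16.55
ee_pos: [0.5359, -0.078, 0.1562]
eef_rot: [0.001, 0.713, 0.002, 0.701]
force: [-0.7, 0.2, 0.1]
grip_width: 0.0474
```

```bash
python3 - <<'E'
from h import *
plan(bot.read_state(),[.5405,-.073,.13],90)
E
```

```text
shift [ 0.15  0.17 -0.87] turn [-0.05 -0.19 -0.02] pos [ 0.5359 -0.078   0.1562] F [-0.68  0.19  0.1 ] w 0.0474 j6 -1.78
```

Emit:
drive_tool(
  moves=[0.13,0.17,-0.15,-0.05,-0.19,0,1,0,0,-0.2,0,0,0,1,0,0,-0.2,0,0,0,1,0,0,-0.1,0,0,0,1,0,0,0,0,0,0,1],
)

```text
time_s: 17.05
ee_pos: [0.5388, -0.0687, 0.1346]
eef_rot: [-0.002, 0.707, 0.003, 0.708]
force: [-0.8, -0.4, -0.2]
grip_width: 0.0478
```

```bash
python3 - <<'E'
from h import *
plan(bot.read_state(),[.5405,-.073,.13],90)
E
```

```text
shift [ 0.06 -0.14 -0.15] turn [-0.01  0.01 -0.07] pos [ 0.5388 -0.0687  0.1346] F [-0.82 -0.38 -0.19] w 0.0478 j6 -1.77
```

Emit:
drive_tool(
  moves=[0.05,-0.13,-0.05,0,0,-0.07,1,0,0,0,0,0,0,1,0,0,0,0,0,0,1],
)

```text
time_s: 17.35
ee_pos: [0.5405, -0.0729, 0.1333]
eef_rot: [0.0, 0.706, 0.0, 0.708]
force: [0.2, 0.7, -0.8]
grip_width: 0.0476
```

```bash
python3 - <<'E'
from h import *
plan(bot.read_state(),[.5405,-.073,.13],90)
E
```

```text
shift [-0.   -0.   -0.11] turn [-0.01  0.02  0.  ] pos [ 0.5405 -0.0729  0.1333] F [ 0.23  0.74 -0.77] w 0.0476 j6 -1.77
```

Emit:
drive_tool(
  moves=[0,0,-0.15,0,0,0,1,0,0,-0.15,0,0,0,1,0,0,-0.15,0,0,0,1,0,0,-0.15,0,0,0,1,0,0,-0.15,0,0,0,1,0,0,-0.15,0,0,0,1],
)

```text
time_s: 17.95
ee_pos: [0.5408, -0.0733, 0.1047]
eef_rot: [0.001, 0.706, -0.0, 0.708]
force: [-0.6, 1.2, -0.5]
grip_width: 0.0476
```

Emit:
drive_tool(
  moves=[0,0,-0.12,0,0,0,1,0,0,-0.12,0,0,0,1,0,0,-0.12,0,0,0,1,0,0,-0.12,0,0,0,1],
)

```text
time_s: 18.35
ee_pos: [0.5407, -0.0731, 0.0887]
eef_rot: [0.001, 0.706, 0.0, 0.708]
force: [0.3, -0.0, 0.4]
grip_width: 0.0475
```

```bash
python3 - <<'E'
from h import *
plan(bot.read_state(),[.5405,-.073,.078],90)
E
```

```text
shift [-0.01  0.   -0.36] turn [-0.01  0.03  0.01] pos [ 0.5407 -0.0731  0.0887] F [ 0.33 -0.02  0.35] w 0.0475 j6 -1.77
```

Emit:
drive_tool(
  moves=[0,0,-0.12,0,0,0,1,0,0,-0.12,0,0,0,1,0,0,-0.09,0,0,0,1,0,0,0,0,0,0,1],
)

```text
time_s: 18.75
ee_pos: [0.5407, -0.0732, 0.0782]
eef_rot: [0.001, 0.706, -0.0, 0.708]
force: [-2.2, 0.7, 3.9]
grip_width: 0.0474
```

Emit:
drive_tool(
  moves=[0,0,0,0,0,0,0,0,0,0,0,0,0,0,0,0,0,0,0,0,0,0,0,0,0,0,0,0,0,0,0.5,0,0,0,0,0,0,0.9,0,0,0,0,0,0,0.9,0,0,0,0,0,0,0.5,0,0,0,0,0,0,0.1,0,0,0,0,0,0,0,0,0,0,0],
)

```text
time_s: 19.75
ee_pos: [0.5405, -0.0732, 0.1719]
eef_rot: [0.0, 0.705, -0.0, 0.709]
force: [0.7, -0.5, -1.5]
grip_width: 0.0878
```

```bash
python3 - <<'E'
from h import *
d=grab('wrist'); s=d['state']; p=s['ee_pos']
plan(s,[.4575,-.2233,.14],90)
im=d['image']; u=wpix(d,[.539,-.0725,.065]).astype(int); print(u)
cv2.imwrite('pics/w6.png',cv2.resize(im[u[1]-60:u[1]+60,u[0]-80:u[0]+80],(800,600),interpolation=cv2.INTER_CUBIC))
arc(d,[.539,-.0725,.064],.025,-170,180,1)
meas(d,[.4585,-.2233,.012],32,130,'clamp')
E
```

```text
shift [-2.77 -5.   -1.06] turn [-0.    0.05  0.01] pos [ 0.5405 -0.0732  0.1719] F [ 0.7  -0.5  -1.46] w 0.0878 j6 -1.77
[253 193]
arc [ 0.5402 -0.0729] med res mm 0.78 free [ 0.5404 -0.0729  0.0253]
clamp pix (114, 107) ellipse [ 0.4586 -0.2219] diam [0.0604 0.0614] encl 0.4594 -0.2217 0.0668 rect [ 0.4591 -0.2214] [0.0484 0.0525] 3.9
```

View pics/w6.png

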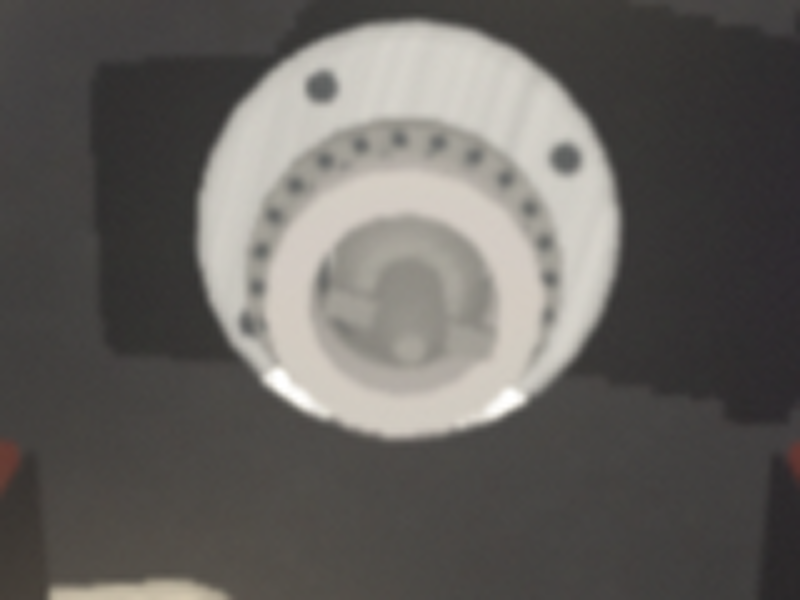

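The spacer sits on the support around the post, and the arc fit gives (0.5402,-0.0729). The pin runs from (345,307) to (475,340) in the crop, which is tilted clockwise from world y. On to the clamp plate.

Emit:
drive_tool(
  moves=[-0.4,-0.72,-0.05,0,0,0.12,0,-0.4,-0.72,-0.05,0,0,0.12,0,-0.4,-0.72,-0.05,0,0,0.12,0,-0.4,-0.72,-0.05,0,0,0.12,0,-0.4,-0.72,-0.05,0,0,0.12,0,-0.4,-0.7,-0.05,0,0,0.12,0,-0.3,-0.5,-0.05,0,0,0.1,0,0,-0.1,0,0,0,0,0,0,0,0,0,0,0,0],
)

```text
time_s: 20.7
ee_pos: [0.4517, -0.2222, 0.1465]
eef_rot: [-0.023, 0.712, 0.03, 0.702]
force: [0.2, 0.3, 0.7]
grip_width: 0.0875
```

```bash
python3 - <<'E'
from h import *
d=pickle.load(open('wrist.pkl','rb')); u=wpix(d,[.539,-.0725,.065]).astype(int)
for z in(.067,.073,.079):
    a,b=[wray(d,u[0]-80+x/5,u[1]-60+y/5,z)[:2] for x,y in((345,307),(475,340))]; e=b-a; print('pin',z,np.degrees(np.arctan2(e[1],e[0])).round(1),((a+b)/2).round(4),np.hypot(*e).round(4))
g=cv2.cvtColor(d['image'],cv2.COLOR_BGR2GRAY)
H=[]
for x,y in((322,87),(567,158)):
    cu,cv_=int(u[0]-80+x/5),int(u[1]-60+y/5); w=g[cv_-4:cv_+5,cu-4:cu+5].astype(float); w=np.clip(w.max()*.85-w,0,None)
    yy,xx=np.mgrid[-4:5,-4:5]; H.append(wray(d,cu+(w*xx).sum()/w.sum(),cv_+(w*yy).sum()/w.sum(),.012)[:2])
c=arc(d,[.539,-.0725,.012],.045,100,260,1)
print([ (np.degrees(np.arctan2(*(h-c)[::-1])).round(1),np.hypot(*(h-c)).round(4)) for h in H]); e=H[1]-H[0]; print('hole chord dir',np.degrees(np.arctan2(e[1],e[0])))
d=grab('wrist'); plan(d['state'],[.4575,-.2233,.0215],94)
for th in(130,160): meas(d,[.4585,-.2230,.012],36,th,'clamp')
cv2.imwrite('pics/w7.png',cv2.resize(d['image'][135:255,175:335],(800,600),interpolation=cv2.INTER_CUBIC))
E
```

```text
pin 0.067 75.2 [ 0.5425 -0.0714] 0.0235
pin 0.073 75.2 [ 0.5406 -0.0715] 0.0229
pin 0.079 75.2 [ 0.5388 -0.0715] 0.0223
arc [ 0.5402 -0.0721] med res mm 0.37 free [ 0.5389 -0.0722  0.044 ]
[(np.float64(-151.0), np.float64(0.0366)), (np.float64(117.6), np.float64(0.037))]
hole chord dir 73.5946227930469
shift [ 0.19 -0.04 -4.17] turn [-0.11 -0.17 -0.06] pos [ 0.4517 -0.2222  0.1465] F [0.24 0.27 0.7 ] w 0.0875 j6 -2.17
clamp pix (250, 195) ellipse [ 0.4576 -0.2246] diam [0.0528 0.0785] encl 0.458 -0.2235 0.0642 rect [ 0.4581 -0.2232] [0.0486 0.0465] 4.3
clamp pix (250, 195) ellipse [ 0.4566 -0.2233] diam [0.0569 0.0628] encl 0.4584 -0.223 0.0629 rect [ 0.4585 -0.223 ] [0.0476 0.0458] 4.2
```

View pics/w7.png

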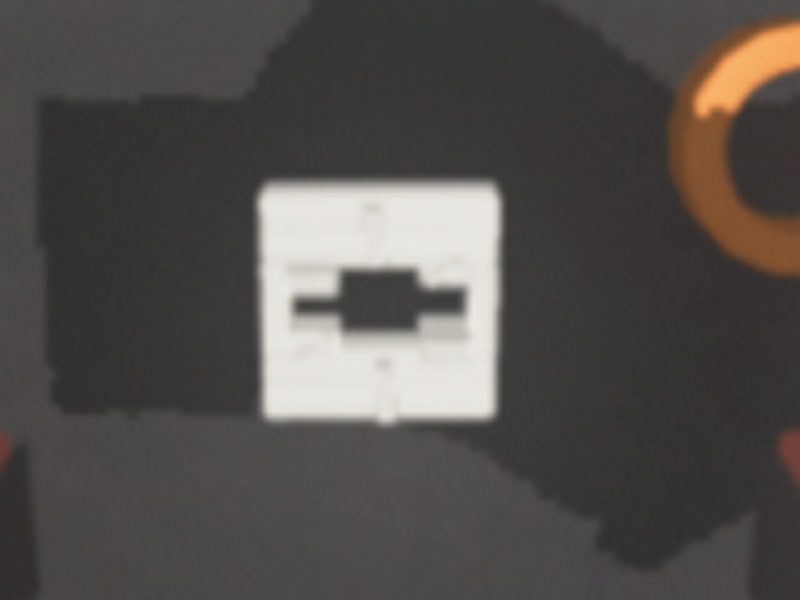

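The plate's slot lies along the jaw direction, at 94 degrees in the world frame. The plate centre is near crop (380,300), which gives (0.4583,-0.2231). The pins are at about 74.5 degrees.

Emit:
drive_tool(
  moves=[0.14,0.0,-0.4,-0.11,-0.17,-0.06,0,0,0,-0.8,0,0,0,0,0,0,-0.8,0,0,0,0,0,0,-0.8,0,0,0,0,0,0,-0.8,0,0,0,0,0,0,-0.35,0,0,0,0,0,0,0,0,0,0,0,0,0,0,0,0,0,0],
)

```text
time_s: 21.55
ee_pos: [0.4602, -0.2149, 0.0245]
eef_rot: [-0.027, 0.706, 0.028, 0.708]
force: [-0.3, 0.1, 1.4]
grip_width: 0.0876
```

```bash
python3 - <<'E'
from h import *
plan(bot.read_state(),[.458,-.2235,.0215],94.2)
E
```

```text
shift [-0.07 -0.29 -0.1 ] turn [-0.01  0.03 -0.05] pos [ 0.4602 -0.2149  0.0245] F [-0.32  0.05  1.41] w 0.0876 j6 -2.15
```

Emit:
drive_tool(
  moves=[-0.07,-0.28,-0.1,0,0.03,-0.05,0,0,0,0,0,0,0,0,0,0,0,0,0,0,0],
)

```text
time_s: 21.85
ee_pos: [0.4598, -0.2248, 0.0247]
eef_rot: [-0.027, 0.705, 0.025, 0.708]
force: [1.0, 0.1, 0.4]
grip_width: 0.0877
```

```bash
python3 - <<'E'
from h import *
plan(bot.read_state(),[.458,-.2235,.0215],94.2)
E
```

```text
shift [-0.06  0.04 -0.11] turn [ 0.02  0.05 -0.  ] pos [ 0.4598 -0.2248  0.0247] F [0.96 0.1  0.39] w 0.0877 j6 -2.17
```

Emit:
drive_tool(
  moves=[-0.06,0.03,-0.14,0,0,0,0,0,0,0,0,0,0,0,0,0,0,0,0,0,0],
)

```text
time_s: 22.15
ee_pos: [0.4584, -0.2245, 0.0216]
eef_rot: [-0.027, 0.704, 0.025, 0.709]
force: [1.2, -0.4, 0.1]
grip_width: 0.0881
```

```bash
python3 - <<'E'
from h import *
plan(bot.read_state(),[.458,-.2235,.0215],94.2)
E
```

```text
shift [-0.01  0.03 -0.  ] turn [0.03 0.08 0.01] pos [ 0.4584 -0.2245  0.0216] F [ 1.15 -0.4   0.07] w 0.0881 j6 -2.17
```

Emit:
drive_tool(
  moves=[0,0.02,0,0.03,0.08,0,0,0,0,0,0,0,0,1,0,0,0,0,0,0,1,0,0,0,0,0,0,1,0,0,0,0,0,0,1,0,0,0,0,0,0,1,0,0,0,0,0,0,1,0,0,0,0,0,0,1,0,0,0,0,0,0,1],
)

```text
time_s: 23.05
ee_pos: [0.4584, -0.2237, 0.0216]
eef_rot: [-0.026, 0.707, 0.026, 0.706]
force: [-0.7, 0.6, 0.4]
grip_width: 0.0456
```

```bash
python3 - <<'E'
from h import *
plan(bot.read_state(),[.458,-.2235,.0215],94.2)
E
```

```text
shift [-0.01  0.01 -0.  ] turn [-0.01 -0.01  0.  ] pos [ 0.4584 -0.2237  0.0216] F [-0.74  0.58  0.39] w 0.0456 j6 -2.16
```

Emit:
drive_tool(
  moves=[0,0,0.4,0,0,0,1,0,0,0.8,0,0,0,1,0,0,0.9,0,0,0,1,0,0,0.9,0,0,0,1,0,0,0.9,0,0,0,1,0,0,0.3,0,0,0,1,0,0,0,0,0,0,1,0,0,0,0,0,0,1],
)

```text
time_s: 23.85
ee_pos: [0.4562, -0.2225, 0.1535]
eef_rot: [-0.025, 0.708, 0.026, 0.705]
force: [-0.9, -0.7, -0.9]
grip_width: 0.0461
```

```bash
python3 - <<'E'
from h import *
d=grab('wrist'); s=d['state']; p=s['ee_pos']; plan(s,[.5388,-.073,.15],74.5)
z=p[2]-.0095
for th in(120,150): meas(d,[p[0]-.0,p[1],z],48,th,'clamp')
u=wpix(d,[p[0],p[1],z]).astype(int); cv2.imwrite('pics/w8.png',cv2.resize(d['image'][u[1]-60:u[1]+60,u[0]-80:u[0]+80],(800,600),interpolation=cv2.INTER_CUBIC)); print(u)
E
```

```text
shift [ 2.75  4.98 -0.12] turn [-0.03 -0.04 -3.93] pos [ 0.4562 -0.2225  0.1535] F [-0.95 -0.69 -0.88] w 0.0461 j6 -2.16
clamp pix (253, 243) ellipse [ 0.4564 -0.2223] diam [0.0525 0.0584] encl 0.4572 -0.2224 0.0588 rect [ 0.456  -0.2223] [0.0518 0.0464] 4.2
clamp pix (253, 243) ellipse [ 0.4564 -0.2224] diam [0.0536 0.0574] encl 0.4571 -0.2224 0.0585 rect [ 0.4563 -0.2223] [0.0512 0.0459] 4.2
[253 243]
```

View pics/w8.png

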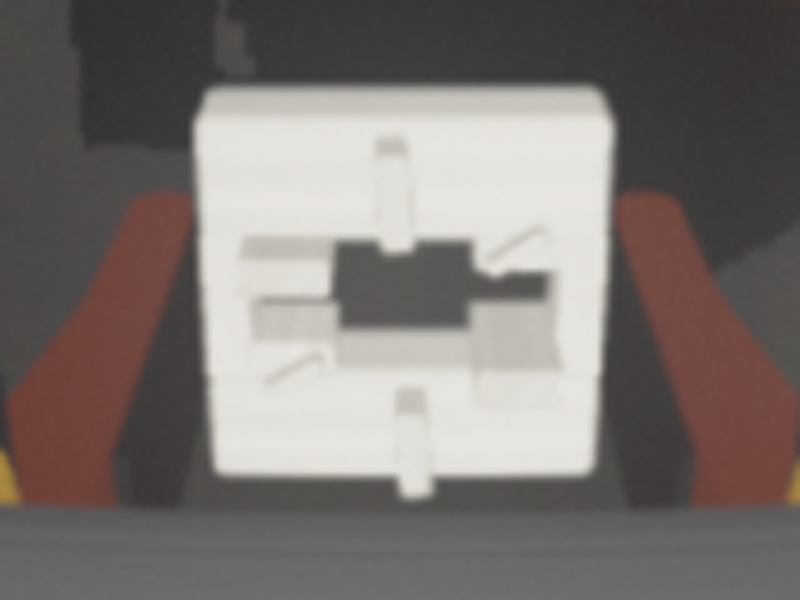

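The plate is held square with its centre within 0.5 mm of the TCP. I'm taking it over the post and turning the slot to 74.5 degrees.

Emit:
drive_tool(
  moves=[0.4,0.72,0.05,0,0,-0.55,1,0.4,0.72,0.05,0,0,-0.55,1,0.4,0.72,0.05,0,0,-0.55,1,0.4,0.72,0.05,0,0,-0.55,1,0.4,0.7,0.05,0,0,-0.55,1,0.4,0.7,0.05,0,0,-0.55,1,0.3,0.5,0,0,0,-0.5,1,0,0.1,0,0,0,-0.1,1,0,0,0,0,0,0,1,0,0,0,0,0,0,1,0,0,0,0,0,0,1],
)

```text
time_s: 25.0
ee_pos: [0.5318, -0.0704, 0.1435]
eef_rot: [0.103, 0.711, -0.096, 0.689]
force: [-0.8, -1.2, -1.3]
grip_width: 0.0459
```

```bash
python3 - <<'E'
from h import *
plan(bot.read_state(),[.5393,-.073,.125],74.5)
E
```

```text
shift [ 0.25 -0.09 -0.62] turn [-0.15 -0.35  0.13] pos [ 0.5318 -0.0704  0.1435] F [-0.75 -1.21 -1.29] w 0.0459 j6 -1.49
```

Emit:
drive_tool(
  moves=[0.2,-0.09,-0.15,-0.15,-0.35,0.13,1,0.03,0,-0.2,0,0,0,1,0,0,-0.1,0,0,0,1,0,0,0,0,0,0,1,0,0,0,0,0,0,1],
)

```text
time_s: 25.5
ee_pos: [0.5374, -0.0759, 0.1292]
eef_rot: [0.096, 0.701, -0.097, 0.7]
force: [-0.1, -0.1, -1.4]
grip_width: 0.0456
```

```bash
python3 - <<'E'
from h import *
plan(bot.read_state(),[.5393,-.073,.125],74.5)
E
```

```text
shift [ 0.06  0.1  -0.14] turn [ 0.   -0.01  0.04] pos [ 0.5374 -0.0759  0.1292] F [-0.1  -0.06 -1.44] w 0.0456 j6 -1.5
```

Emit:
drive_tool(
  moves=[0.06,0.1,-0.05,0,0,0.04,1,0,0,0,0,0,0,1,0,0,0,0,0,0,1],
)

```text
time_s: 25.8
ee_pos: [0.5395, -0.0727, 0.128]
eef_rot: [0.095, 0.701, -0.095, 0.7]
force: [-0.1, -0.2, -1.0]
grip_width: 0.0459
```

```bash
python3 - <<'E'
from h import *
d=grab('wrist'); s=d['state']; p=s['ee_pos']; plan(s,[.5393,-.073,.1],74.5)
z=p[2]-.0095; u=wpix(d,[p[0],p[1],z]).astype(int); cv2.imwrite('pics/w9.png',cv2.resize(d['image'][u[1]-75:u[1]+45,u[0]-80:u[0]+80],(800,600),interpolation=cv2.INTER_CUBIC)); print(u)
E
```

```text
shift [-0.01 -0.01 -0.93] turn [ 0.   -0.01 -0.  ] pos [ 0.5395 -0.0727  0.128 ] F [-0.13 -0.23 -1.01] w 0.0459 j6 -1.5
[252 243]
```

View pics/w9.png

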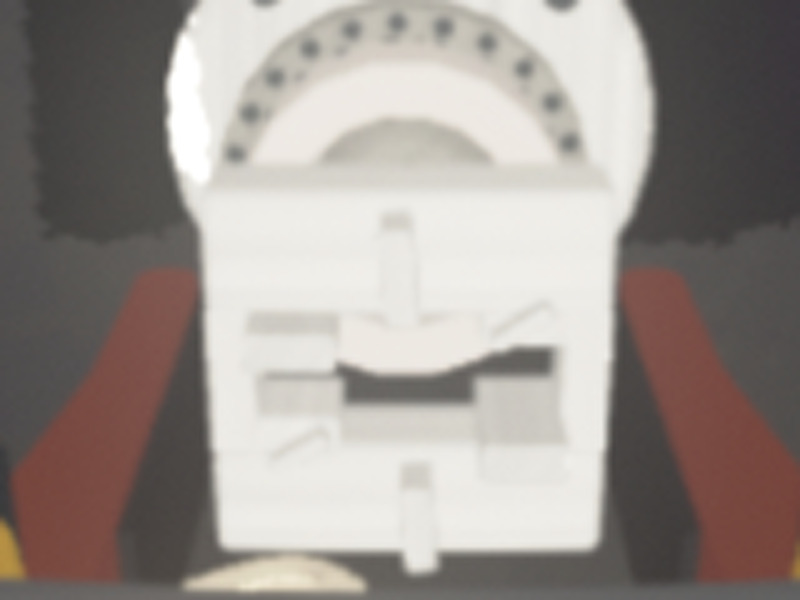

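The plate sits symmetrically over the post. The bolt holes are level in the picture at (265,0) and (562,0), and the lateral centres agree to about 0.3 mm. Descending by feel, with no more pictures to view.

Emit:
drive_tool(
  moves=[0,0,-0.13,0,0,0,1,0,0,-0.13,0,0,0,1,0,0,-0.13,0,0,0,1,0,0,-0.13,0,0,0,1,0,0,-0.13,0,0,0,1,0,0,0,0,0,0,1],
)

```text
time_s: 26.45
ee_pos: [0.5393, -0.0725, 0.1063]
eef_rot: [0.095, 0.701, -0.095, 0.7]
force: [1.0, 0.5, -0.7]
grip_width: 0.0456
```

Emit:
drive_tool(
  moves=[0,0,-0.1,0,0,0,1,0,0,-0.1,0,0,0,1,0,0,0,0,0,0,1],
)

```text
time_s: 26.75
ee_pos: [0.5393, -0.0725, 0.0998]
eef_rot: [0.095, 0.701, -0.095, 0.7]
force: [-0.7, -1.0, -1.4]
grip_width: 0.0452
```

```bash
python3 - <<'E'
from h import *
plan(bot.read_state(),[.5393,-.073,.0856],74.5)
E
```

```text
shift [ 0.   -0.02 -0.47] turn [-0.   -0.02 -0.  ] pos [ 0.5393 -0.0725  0.0998] F [-0.67 -0.97 -1.4 ] w 0.0452 j6 -1.5
```

Emit:
drive_tool(
  moves=[0,0,-0.1,0,0,0,1,0,0,-0.1,0,0,0,1,0,0,0,0,0,0,1],
)

```text
time_s: 27.05
ee_pos: [0.5394, -0.0725, 0.0935]
eef_rot: [0.095, 0.701, -0.095, 0.7]
force: [0.6, 0.3, -1.7]
grip_width: 0.0458
```

Emit:
drive_tool(
  moves=[0,0,-0.1,0,0,0,1,0,0,-0.08,0,0,0,1,0,0,0,0,0,0,1],
)

```text
time_s: 27.35
ee_pos: [0.5394, -0.0726, 0.0877]
eef_rot: [0.095, 0.701, -0.095, 0.7]
force: [-0.4, 0.1, -0.9]
grip_width: 0.0456
```

```bash
python3 - <<'E'
from h import *
plan(bot.read_state(),[.5393,-.073,.0856],74.5)
E
```

```text
shift [-0.   -0.01 -0.07] turn [-0.   -0.02 -0.  ] pos [ 0.5394 -0.0726  0.0877] F [-0.38  0.09 -0.88] w 0.0456 j6 -1.5
```

Emit:
drive_tool(
  moves=[0,0,-0.05,0,0,0,1,0,0,-0.05,0,0,0,1,0,0,-0.05,0,0,0,1],
)

```text
time_s: 27.65
ee_pos: [0.5397, -0.0726, 0.0843]
eef_rot: [0.095, 0.701, -0.095, 0.701]
force: [-2.2, 0.3, 3.5]
grip_width: 0.0458
```

Emit:
drive_tool(
  moves=[0,0,-0.05,0,0,0,1,0,0,-0.05,0,0,0,1],
)

```text
time_s: 27.85
ee_pos: [0.5397, -0.0726, 0.0824]
eef_rot: [0.095, 0.701, -0.095, 0.701]
force: [-3.0, 0.6, 5.1]
grip_width: 0.0457
```

Emit:
drive_tool(
  moves=[0,0,-0.05,0,0,0,1,0,0,-0.05,0,0,0,1],
)

```text
time_s: 28.05
ee_pos: [0.5397, -0.0726, 0.08]
eef_rot: [0.095, 0.7, -0.095, 0.701]
force: [-2.9, 0.7, 5.2]
grip_width: 0.0457
```

Emit:
drive_tool(
  moves=[0,0,-0.05,0,0,0,1,0,0,-0.05,0,0,0,1],
)

```text
time_s: 28.25
ee_pos: [0.5397, -0.0726, 0.0774]
eef_rot: [0.095, 0.7, -0.095, 0.701]
force: [-3.2, 0.5, 5.9]
grip_width: 0.0459
```

Emit:
drive_tool(
  moves=[0,0,-0.05,0,0,0,1,0,0,-0.05,0,0,0,1],
)

```text
time_s: 28.45
ee_pos: [0.5397, -0.0726, 0.0751]
eef_rot: [0.095, 0.7, -0.095, 0.701]
force: [-4.8, 0.8, 6.6]
grip_width: 0.0456
```

Emit:
drive_tool(
  moves=[0,0,-0.05,0,0,0,1,0,0,-0.05,0,0,0,1],
)

```text
time_s: 28.65
ee_pos: [0.5398, -0.0726, 0.0737]
eef_rot: [0.095, 0.7, -0.095, 0.701]
force: [-7.6, 1.4, 15.3]
grip_width: 0.046
```

Emit:
drive_tool(
  moves=[0,0,-0.01,0,0,0,1],
)

```text
time_s: 28.75
ee_pos: [0.5397, -0.0726, 0.0742]
eef_rot: [0.095, 0.7, -0.095, 0.701]
force: [-3.9, 1.2, 6.2]
grip_width: 0.0457
```

```bash
python3 - <<'E'
from h import *
s=bot.read_state();plan(s,[.5393,-.073,.0856],74.5);print(s['wrist_torque'])
E
```

```text
shift [-0.01 -0.01  0.38] turn [ 0.01  0.02 -0.01] pos [ 0.5397 -0.0726  0.0742] F [-3.89  1.22  6.23] w 0.0457 j6 -1.5
[ 0.17416236  0.86482563 -0.03659713]
```

Emit:
drive_tool(
  moves=[0,0,-0.04,0,0,0,1,0,0,-0.04,0,0,-0.3,1,0,0,-0.04,0,0,-0.6,1],
)

```text
time_s: 29.05
ee_pos: [0.5406, -0.0728, 0.0738]
eef_rot: [0.123, 0.694, -0.123, 0.698]
force: [-3.0, 0.4, 8.2]
grip_width: 0.0456
```

```bash
python3 - <<'E'
from h import *
s=bot.read_state();plan(s,[.5393,-.073,.0737],74.5);print(s['wrist_torque'])
E
```

```text
shift [-0.04 -0.01 -0.  ] turn [0.02 0.06 0.91] pos [ 0.5406 -0.0728  0.0738] F [-2.98  0.39  8.18] w 0.0456 j6 -1.42
[0.06726035 0.59945546 0.09358599]
```

Emit:
drive_tool(
  moves=[-0.02,0,-0.045,0,0,-0.6,1,-0.01,0,-0.045,0,0,-0.6,1,0,0,-0.045,0,0,-0.6,1],
)

```text
time_s: 29.35
ee_pos: [0.541, -0.0738, 0.0738]
eef_rot: [0.178, 0.68, -0.181, 0.688]
force: [-8.2, -0.3, 11.6]
grip_width: 0.046
```

```bash
python3 - <<'E'
from h import *
s=bot.read_state();plan(s,[.5393,-.073,.0737],74.5);print(s['wrist_torque'])
E
```

```text
shift [-0.06  0.03 -0.  ] turn [0.05 0.12 2.78] pos [ 0.541  -0.0738  0.0738] F [-8.16 -0.27 11.61] w 0.046 j6 -1.25
[0.08233748 1.66486837 0.14036851]
```

Emit:
drive_tool(
  moves=[-0.04,0.03,-0.04,0.03,0.06,-0.7,1,-0.02,0,-0.04,0,0.03,-0.7,1,-0.01,0.01,-0.04,0,0,-0.7,1],
)

```text
time_s: 29.65
ee_pos: [0.5407, -0.0741, 0.0739]
eef_rot: [0.242, 0.66, -0.246, 0.667]
force: [-6.0, -0.8, 10.0]
grip_width: 0.0456
```

```bash
python3 - <<'E'
from h import *
s=bot.read_state();plan(s,[.5393,-.073,.0737],74.5);print(s['wrist_torque'])
E
```

```text
shift [-0.05  0.04 -0.01] turn [0.07 0.1  4.97] pos [ 0.5407 -0.0741  0.0739] F [-5.96 -0.8   9.98] w 0.0456 j6 -1.06
[-0.00276087  1.14363408  0.05483583]
```

Emit:
drive_tool(
  moves=[-0.03,0.03,-0.045,0.03,0.05,-0.8,1,-0.02,0.01,-0.045,0,0,-0.8,1,-0.01,0.01,-0.045,0,0,-0.8,1],
)

```text
time_s: 29.95
ee_pos: [0.5406, -0.0741, 0.0738]
eef_rot: [0.313, 0.629, -0.317, 0.637]
force: [-5.8, 0.6, 11.9]
grip_width: 0.0458
```

```bash
python3 - <<'E'
from h import *
s=bot.read_state();plan(s,[.5393,-.073,.0737],74.5);print(s['wrist_torque'])
E
```

```text
shift [-0.04  0.04 -0.  ] turn [0.08 0.11 7.47] pos [ 0.5406 -0.0741  0.0738] F [-5.84  0.64 11.86] w 0.0458 j6 -0.84
[0.06802706 1.23746333 0.11660324]
```

37° turned with the force steady near 12 N. Continuing.

Emit:
drive_tool(
  moves=[-0.03,0.03,-0.045,0.03,0.05,-0.8,1,-0.02,0.01,-0.045,0,0,-0.8,1,-0.01,0.01,-0.045,0,0,-0.8,1],
)

```text
time_s: 30.25
ee_pos: [0.5406, -0.0742, 0.0739]
eef_rot: [0.38, 0.591, -0.384, 0.599]
force: [-5.6, 0.6, 10.0]
grip_width: 0.0458
```

```bash
python3 - <<'E'
from h import *
s=bot.read_state();plan(s,[.5393,-.073,.0737],74.5);print(s['wrist_torque'])
E
```

```text
shift [-0.04  0.04 -0.01] turn [0.09 0.13 9.98] pos [ 0.5406 -0.0742  0.0739] F [-5.57  0.65 10.04] w 0.0458 j6 -0.62
[0.10269726 1.1596239  0.17937564]
```

Emit:
drive_tool(
  moves=[-0.03,0.03,-0.045,0.03,0.05,-0.7,1,-0.02,0.01,-0.045,0,0,-0.7,1,-0.01,0.01,-0.045,0,0,-0.4,1],
)

```text
time_s: 30.55
ee_pos: [0.5405, -0.0743, 0.0739]
eef_rot: [0.427, 0.557, -0.432, 0.566]
force: [-5.8, 0.9, 11.1]
grip_width: 0.0457
```

```bash
python3 - <<'E'
from h import *
s=bot.read_state();plan(s,[.5393,-.073,.0737],74.5);print(s['wrist_torque'])
E
```

```text
shift [-0.04  0.04 -0.01] turn [ 0.1   0.14 11.87] pos [ 0.5405 -0.0743  0.0739] F [-5.78  0.93 11.13] w 0.0457 j6 -0.46
[0.10004256 1.17622554 0.07557766]
```

Emit:
drive_tool(
  moves=[-0.02,0.02,-0.03,0,0,-0.15,1,0,0,0.03,0,0,0,1,0,0,0.05,0,0,0,1,0,0,0.05,0,0,0,1],
)

```text
time_s: 30.95
ee_pos: [0.5404, -0.0743, 0.0783]
eef_rot: [0.432, 0.553, -0.436, 0.564]
force: [-0.3, -0.2, -4.9]
grip_width: 0.0457
```

```bash
python3 - <<'E'
from h import *
s=bot.read_state();plan(s,[.5393,-.073,.0737],74.5);print(s['wrist_torque'])
E
```

```text
shift [-0.04  0.04 -0.15] turn [ 0.1   0.17 12.04] pos [ 0.5404 -0.0743  0.0783] F [-0.25 -0.22 -4.92] w 0.0457 j6 -0.44
[0.04597549 0.28877085 0.04838528]
```

The plate rose 4.4 mm to the pins (4.2 expected) and now resists lifting, so it is locked. Releasing.

Emit:
drive_tool(
  moves=[0,0,0,0,0,0,1,0,0,0,0,0,0,0,0,0,0,0,0,0,0,0,0,0,0,0,0,0,0,0,0,0,0,0,0,0,0,0,0,0,0,0,0,0.3,0,0,0,0,0,0,0.8,0,0,0,0,0,0,0.8,0,0,0,0,0,0,0.8,0,0,0,0,0,0,0.2,0,0,0,0,0,0,0,0,0,0,0,0,0,0,0,0,0,0],
)

```text
validation failed for argument at $.mo...
```

```bash
python3 - <<'E'
from h import *
d=grab('wrist'); s=d['state']; plan(s,[.5393,-.073,.0737],14.5)
# plate top now about z=.0567+.012
for th in (150,175): meas(d,[.5393,-.0725,.068],45,th,'clamp')
u=wpix(d,[.5393,-.0725,.068]).astype(int); D=d['depth']; print(u)
t=grab('top'); W=world(t); uv=None
m=(np.hypot(W[...,0]-.5365,W[...,1]+.0705)<.05)&(W[...,2]<.12)
for lo,hi in((0,.03),(.03,.052),(.052,.08),(.08,.12)): 
    k=m&(W[...,2]>lo)&(W[...,2]<=hi); print(lo,hi,k.sum(),W[k].mean(0).round(4))
g=cv2.cvtColor(t['image'],cv2.COLOR_BGR2GRAY)
pk=m&(W[...,2]>.058)&(W[...,2]<.08); P=W[pk][:,:2].astype(np.float32); r=cv2.minAreaRect(P); print('plate top rect',np.round(r[0],4),np.round(r[1],4),round(r[2],1),'z med',np.median(W[pk][:,2]).round(4))
E
```

```text
shift [-0.04  0.04 -0.15] turn [0.17 0.09 0.04] pos [ 0.5404 -0.0743  0.0783] F [-0.25 -0.22 -4.92] w 0.0457 j6 -0.44
clamp pix (249, 241) ellipse [ 0.5392 -0.0737] diam [0.0519 0.0561] encl 0.5391 -0.0736 0.0567 rect [ 0.5409 -0.0724] [0.0465 0.055 ] 17.5
clamp pix (249, 241) ellipse [ 0.5393 -0.0734] diam [0.0516 0.0558] encl 0.5391 -0.0736 0.0567 rect [ 0.541  -0.0719] [0.0461 0.0542] 16.7
[249 241]
0 0.03 143 [ 0.5235 -0.0422  0.0095]
0.03 0.052 0 [nan nan nan]
0.052 0.08 0 [nan nan nan]
0.08 0.12 0 [nan nan nan]
plate top rect [0. 0.] [0. 0.] 0.0 z med nan<stdin>:9: RuntimeWarning: Mean of empty slice.
  ret = um.true_divide(
  return _methods._mean(a, axis=axis, dtype=dtype,
  ret = ret.dtype.type(ret / rcount)
```

The move call was refused because the row count was malformed, so nothing has moved. I'm resending it properly.

Emit:
drive_tool(
  moves=[0,0,0,0,0,0,1,0,0,0,0,0,0,0,0,0,0,0,0,0,0,0,0,0,0,0,0,0,0,0,0,0,0,0,0,0,0,0,0,0,0,0],
)

```text
time_s: 31.65
ee_pos: [0.5408, -0.0743, 0.0761]
eef_rot: [0.432, 0.553, -0.436, 0.564]
force: [-0.4, -0.2, -0.5]
grip_width: 0.0825
```

Emit:
drive_tool(
  moves=[0,0,0.3,0,0,0,0,0,0,0.8,0,0,0,0,0,0,0.8,0,0,0,0,0,0,0.8,0,0,0,0,0,0,0.5,0,0,0,0,-0.3,-0.5,0.2,0,0,0,0,-0.6,-0.8,0,0,0,0,0,-0.6,-0.8,0,0,0,0,0,-0.3,-0.4,0,0,0,0,0,0,0,0,0,0,0,0,0,0,0,0,0,0,0],
)

```text
time_s: 32.75
ee_pos: [0.485, -0.1508, 0.187]
eef_rot: [0.432, 0.552, -0.435, 0.565]
force: [0.4, 0.7, 0.6]
grip_width: 0.088
```

```bash
cat > chk.py <<'E'
from h import *
d=grab('wrist'); s=d['state']; plan(s,[.5393,-.073,.0737],14.5)
u=wpix(d,[.5393,-.0725,.068]).astype(int); print(u)
for th in (150,180): meas(d,[.5393,-.0725,.0687],34,th,'clamp')
for n in('top','side'):
    t=grab(n); W=world(t); m=(np.hypot(W[...,0]-.5365,W[...,1]+.0705)<.05)&(W[...,2]<.12)&(t['depth']>0); print(n,m.sum())
    for lo,hi in((.03,.055),(.06,.075),(.078,.12)):
        k=m&(W[...,2]>lo)&(W[...,2]<=hi)
        if k.sum()>5:
            r=cv2.minAreaRect(W[k][:,:2].astype(np.float32)); print(lo,hi,k.sum(),'z',np.median(W[k][:,2]).round(4),W[k][:,2].max().round(4),np.round(r[0],4),np.round(r[1],4),round(r[2],1))
E
python3 chk.py
```

```text
shift [ 1.81  2.59 -3.78] turn [0.18 0.14 0.03] pos [ 0.485  -0.1508  0.187 ] F [0.37 0.71 0.64] w 0.088 j6 -0.61
[331 123]
clamp pix (331, 123) ellipse [ 0.5388 -0.0722] diam [0.0611 0.0618] encl 0.5393 -0.0719 0.0632 rect [ 0.5369 -0.0727] [0.0567 0.0614] 14.1
clamp pix (331, 123) ellipse [ 0.5401 -0.0719] diam [0.0573 0.063 ] encl 0.5397 -0.0722 0.0626 rect [ 0.5388 -0.0722] [0.0516 0.0614] 17.1
top 460
0.03 0.055 28 z 0.0404 0.0526 [ 0.5316 -0.0461] [0.0365 0.0075] 14.3
0.06 0.075 81 z 0.0689 0.0745 [ 0.5433 -0.054 ] [0.0223 0.0491] 71.6
side 1217
0.03 0.055 229 z 0.042 0.0548 [ 0.5364 -0.0635] [0.058  0.0405] 22.9
0.06 0.075 232 z 0.0692 0.0749 [ 0.5421 -0.0725] [0.0463 0.0475] 14.5
0.078 0.12 21 z 0.0824 0.0878 [ 0.5451 -0.0687] [0.0186 0.012 ] 3.9
```

The plate top is level at z=0.069 (0.0685 predicted for locked, 0.076 if loose), its sides are at 14.5°, and the arm is clear. Handing in.

```bash
python3 -c "
from rig import bot
print(bot.close_job())"
```

```text
the job is handed in; nothing more can be done
None
```

The filter holder is assembled and locked, and I handed the job in at about 33 s of the 72 s allowed. No verdict was reported.

- **Stack:** The support ring went onto the sprung seat, then the spacer on top of it. Wrist-camera pictures after each release showed both seated around the post.
- **Clamp plate:** I lowered it over the pins and felt the stop on the shoulder. The wrist force peaked at 15.3 N once, including about 7 N of spring, and stayed around 8–12 N while turning.
- **Locking:** The plate turned about 60° clockwise. When I eased off, it rose 4.4 mm (4.2 expected) and then resisted a 4.9 N upward pull.
- **Last checks:** After release the plate top measured 0.069 m high in both the top and side views, against 0.0685 predicted for locked and 0.076 for unlocked. Its sides stood at 14.5°, with the pins at about 74.5°, and the gripper was open and clear.

**Disagreements:**
- The wrist and top cameras differed by about 3 mm in x and 2 mm in y. I worked in the wrist camera's frame throughout.
- The final side-view plate centre read about 2 mm from the wrist-frame post axis.
- The last top and wrist outlines of the plate were distorted by its raised walls and by a partial view.

I sent one malformed move call, which was refused and moved nothing. The bystanders were not touched as far as I could tell, but I did not measure them again.

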